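# Fetch the vial from behind the tub and carton for weighing

### The arm

A 6-joint arm with a two-finger parallel gripper is mounted at the origin on a cart in front of the work surface, level with it; the furniture and walls round the work are solid. World frame = base frame: x ahead of the robot, y to its left, z up, the work surface at z = 0. Lengths are in mm, angles in rad, forces in N, time in s.
With the tool pointing down it reaches from about 375 to 925 mm from the base axis. Payload 5.7 kg.
Tool frame: the origin (TCP) lies between the finger pads; the fingertips stand 8 mm ahead of it and the grasp point (between the pads) lies 11 mm behind it; z points along the fingers, y is the line along which they close (so a half turn about z gives the same grasp; the last joint's range is limited). The gripper opens to 85 mm and grips with 20 to 120 N. Pads are 22 mm wide; open, the fingers measure 114 mm over their backs; the gripper's body (76 mm by 85 mm) begins 54 mm behind the grasp point. The pads swing forward as they close: fully open they stand 13 mm farther back than shut.
Start: joints at [1.154, 0.359, 1.51, -0, 1.272, -0.115], TCP at [178.337, 572.853, 239.267] pointing down, gripper open.
Joint ranges: [-2.97, 2.97], [-1.01, 2.36], [0.21, 2.38], [-0.96, 4.11], [0.2, 2.71], [-2.98, 2.98]. Speed limits (rad/s): [2.39, 2.39, 3.14, 3.14, 3.14, 3.14].

### API

Orientations are given as a unit quaternion [w, x, y, z].
In Python, from workcell import robot gives the robot as it stands.
- The arm moves only by the tool send_rows, never from a script. Its argument "series" is a list of rows, each an object of numbers: "dx", "dy", "dz": the shift along the tool's x, y, z in cm; "wx", "wy", "wz": the turn, a rotation vector about the tool's x, y, z in degrees. In form: [{"dx": .., "dy": .., "dz": .., "wx": .., "wy": .., "wz": ..}, ...]. A call has 1 to 20 rows; each row shifts and turns the commanded pose from where the row before left it, along the tool's axes as they then stand; what a row does not reach is not made up. A row lasts 1/8 s, in which the tool goes at most 62.5 mm and 10.7 degrees, less where a joint would pass 70% of its speed; a pose out of reach is approached as far as the arm can. A call with a gripper value outside its range is refused whole. "hand" is the opening, from 0 (shut) to 1 (fully open), set as the call begins (left out, the last holds). The fingers move at their own pace and stop on an object; "grip_force" is the grip in N (left out, the last holds). Time passes only in rows, so rows that do not move let the fingers close. It gives the time, the measured TCP pose, the force, the opening and the grip force at its end, in the units of the state.
- robot.state(): the state, without advancing time (a new reading comes with each control period).
- robot.camera(name): name is "scene" or "side" or "wrist"; returns a dict with "img" (384x512x3 uint8, blue, green, red), "mtx" (3x3 intrinsics, pixels), "rvec" (rotation vector, rad) and "tvec" (3), from world to camera coordinates, as OpenCV has them. Camera axes: x right, y down, z forward; pixel columns grow to the right and rows downward; lengths in mm; the calibration is good to about 2 mm. A picture is of the moment at which its call begins. There is no depth.
- robot.hand_in(): hands the job in; it is judged then, once.
The state is a dict: "clock": time; "joints": joint angles; "qd": joint speeds; "effort": joint torques, N m; "eef_pos": TCP position; "orientation": TCP orientation; "wrist_force": force on the tool from outside, world axes, zero at the start; "wrist_torque": the same for the moment, N m; "opening": opening from 0.0 (shut) to 1.0 (fully open); "finger_force": force on a finger pad.
Only numpy, scipy, OpenCV 4.12 (cv2) and the standard library are available. Lean on these libraries where they do the work, as an engineer would, in place of code of your own. Each camera call takes 0.05 s, during which the arm holds its last target. There are 200 camera calls.

### The job

The small vial at the back of the bench stand, between the two upright cheeks, has to go upright onto the middle of the balance pan, but the tub and the small carton stand in its way. First clear both of these into the shallow tray, leaving the vial where it is; then put the vial on the balance, and only after that put the tub and the carton back on the stand, each upright on the very spot where it stood before and the carton turned the same way. Keep everything upright and do not shift the standing tube or the tube rack.

Things in the scene. Friction and masses are not known exactly. Their poses are not given: they have to be found in the camera images.
- stand: White bench stand, fixed: a plate 250 (x) by 80 (y) by 6 mm. Origin: centre of its underside, on the worktop; things stand on its top, 6 mm higher. x runs along it from the open front (nearer the robot) to the rear, z up. Tub and carton stand in file at about x = 17 and -65 mm, y = 0, either one in front. They can be taken across the stand (along its y).
- rear_bay (a point): The vial's place on the stand: stand x = 85, y = 0 mm, on the plate's top; axes as the stand's. On both sides two aluminium cheeks, 64 mm apart inside, 4 mm thick, run along x from -21 to +45 mm of here, up to 71 mm above the worktop. Gaps between vial, tub and carton are 6 to 15 mm, too narrow for a finger: take the vial along x once the place before it is clear; behind it is free.
- vial: Small clear vial with a white screw cap (fixed to it), 43 mm across the cap, 39 mm the body, 73 mm tall, about 50 g. Origin: centre of its underside; z up along its axis. The cap reaches from 60 to 73 mm above the origin; take it round the cap.
- tub: White round plastic tub with a yellow lid (fixed to it), 74 mm tall, 90 g; the body is 62 mm in diameter, the lid 68 mm, from 61 to 74 mm above the origin. Origin: centre of its underside; z up.
- carton: Small printed blue and white carton, 52 (x) by 76 (y) by 42 (z) mm, 60 g, closed. Origin: centre of its underside; z up, y along its length. On the stand its length runs along the stand, its 52 mm width across it.
- tray: Shallow aluminium tray, fixed on the worktop left or right of the stand, 120 (x) by 230 (y) mm outside, walls 4 mm thick and 12 mm high, the inner floor 4 mm above the origin. Origin: centre of its underside; x roughly away from the robot. Room for both things side by side along y.
- pan (a point): Centre of the top of the balance's round steel pan, 90 mm in diameter, 56 mm above the worktop; z up, x roughly away from the robot. The balance is a fixed white housing 190 (x) by 150 (y) mm, 46 mm high, with a small display at the front; its centre lies 28 mm before this point (-x). It stands on the other side of the stand from the tray.
- standing_tube: Bystander: a loose 50 ml tube with an orange cap, standing, 35 mm in diameter, 115 mm tall, behind and to the right. Origin: centre of its underside. Not to be moved.
- tube_rack: Bystander: a loose orange rack for micro tubes, 52 (x) by 112 (y) by 46 mm, behind and to the left. Origin: centre of its underside. Not to be moved.
Not all that is in view belongs to the job. Of the things like the carton, leave any that is black or green; of the rest the smaller one is meant.

How it is judged (in metres and radians):
On the way, in this order (a step that is already met when the one before it is completed fails the run):
1. the tub and the carton both stand in the tray, released, and the vial is still at its place on the stand (x of tub in the frame of tray between -0.055 and 0.055 m and y of tub in the frame of tray between -0.11 and 0.11 m and z of each of tub, carton in the frame of tray below 0.012 m and angle between each of tub, carton's own z axis and vertical below 0.15 rad and contact force between the fingers and tub below 0.05 N and linear speed of each of tub, carton below 0.03 m/s and x of carton in the frame of tray between -0.055 and 0.055 m and y of carton in the frame of tray between -0.11 and 0.11 m and contact force between the fingers and carton below 0.05 N and distance of vial from where it was at the start of the episode below 0.02 m), for 0.2 s.
2. the vial stands on the middle of the pan, released, the tub and the carton still in the tray (horizontal distance between vial and pan below 0.015 m and z of vial in the frame of pan between -0.006 and 0.006 m and angle between vial's own z axis and vertical below 0.1 rad and contact force between the fingers and vial below 0.05 N and linear speed of each of vial, tub, carton below 0.03 m/s and x of tub in the frame of tray between -0.055 and 0.055 m and y of tub in the frame of tray between -0.11 and 0.11 m and z of each of tub, carton in the frame of tray below 0.012 m and angle between each of tub, carton's own z axis and vertical below 0.15 rad and contact force between the fingers and tub below 0.05 N and x of carton in the frame of tray between -0.055 and 0.055 m and y of carton in the frame of tray between -0.11 and 0.11 m and contact force between the fingers and carton below 0.05 N), for 0.2 s.
At the end, for the whole second after the job is handed in: The vial stands upright on the pan within 15 mm of its centre; the tub and the carton each stand upright on the stand within 15 mm of where they stood at the start, the carton's length along the stand within 0.25 rad; all are released and at rest (horizontal distance between vial and pan below 0.015 m and z of vial in the frame of pan between -0.006 and 0.006 m and angle between each of vial, tub, carton's own z axis and vertical below 0.1 rad and contact force between the fingers and vial below 0.05 N and linear speed of each of vial, tub, carton below 0.03 m/s and distance of each of tub, carton from where it was at the start of the episode below 0.015 m and contact force between the fingers and tub below 0.05 N and contact force between the fingers and carton below 0.05 N and angle between the y axis of carton and the x axis of stand, either way round below 0.25 rad); the robot touches nothing.
It fails at once if the vial, the tub or the carton is tipped over (angle between any of vial, tub, carton's own z axis and vertical above 0.6 rad).
It fails at once if the standing tube or the tube rack is knocked over or shifted by more than 20 mm (distance of any of standing_tube, tube_rack from where it was at the start of the episode above 0.02 m or angle between standing_tube's own z axis and vertical above 0.4 rad).
It also fails if it takes over 144 s, if anything falls off the work surface, if the arm or the gripper's body presses on something with over 40 N, if the wrist force passes 120 N, or if a joint passes its speed limit or range.

## Working session

There is one attempt and no reset: what is moved stays moved. The work goes in short steps, Python scripts to look and compute and a tool call to move; the robot and the scene stay as the last step left them, time stands still between calls to the robot, and variables do not carry over. Pictures are saved under pics/ and viewed, at most 16 in all, crops included, and the job is handed in when it is done.

Besides the shell and the picture viewer there is one more tool, called after ">>>" as a command line: name --argument value ..., lists and objects as JSON in quotes. send_rows: Moves the arm, as the interface text tells. Its arguments: {"type":"object","properties":{"series":{"type":"array","items":{"type":"object","properties":{"dx":{"type":"number"},"dy":{"type":"number"},"dz":{"type":"number"},"wx":{"type":"number"},"wy":{"type":"number"},"wz":{"type":"number"}}}},"hand":{"type":"number"},"grip_force":{"type":"number"}},"required":["series"]}

```bash
ls; mkdir -p pics; python3 - <<'E'
from workcell import robot
import cv2,numpy as np
print(robot.state())
for n in("scene","side"):
    c=robot.camera(n); cv2.imwrite(f"pics/{n}0.png",c["img"]); 
    R,_=cv2.Rodrigues(np.array(c["rvec"],float)); print(n,(-R.T@np.array(c["tvec"]).ravel()).round(),R[2].round(2),c["mtx"][0][0])
a=[cv2.imread(f"pics/{n}0.png") for n in("scene","side")]
E
```

```text
pics
{'clock': 0.0, 'joints': array([ 1.15392250e+00,  3.59474964e-01,  1.51142714e+00, -1.49283618e-05,
        1.27249829e+00, -1.15105485e-01]), 'qd': array([0.000771  , 0.00064958, 0.00041006, 0.00070137, 0.00056157,
       0.00215013]), 'effort': array([-4.58297200e-04, -5.27635717e+01, -2.78616053e+01, -5.76506045e-04,
        1.34437135e-02,  7.75891607e-06]), 'eef_pos': array([178.07181381, 572.27491957, 238.47347   ]), 'orientation': array([-2.30713673e-04,  1.50310080e-01,  9.88638490e-01, -8.73959426e-04]), 'wrist_force': array([-0.12018163,  0.10725906, -0.38981367]), 'wrist_torque': array([ 0.0256665 , -0.012825  , -0.03811563]), 'finger_force': 0.0, 'opening': 1.0021809013752674}
scene [ -141. -1014.   945.] [ 0.45  0.65 -0.62] 440.2579543251755
side [529. 849. 943.] [-0.01 -0.73 -0.68] 430.14314207082106
```

View pics/scene0.png

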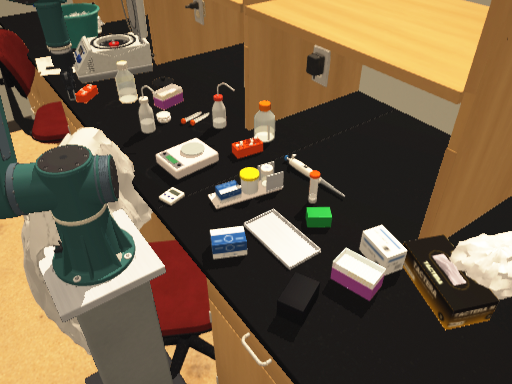

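View pics/side0.png

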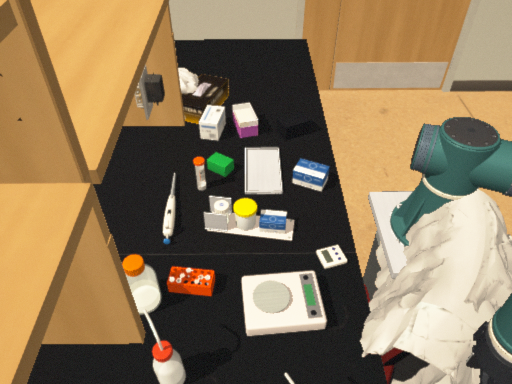

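The carton candidates are:
- blue/white on the stand: scene (229,188), side (272,220)
- larger blue/white: scene (228,242), side (310,174)
- green: scene (318,216)
- black: scene (299,297)

The one on the stand is the smaller blue one, so it should be the one meant. I'll confirm that in enlarged crops.

```bash
python3 - <<'E'
import cv2
a=cv2.imread("pics/scene0.png")[130:280,150:350]; cv2.imwrite("pics/sc_crop.png",cv2.resize(a,None,fx=4,fy=4,interpolation=cv2.INTER_CUBIC))
a=cv2.imread("pics/side0.png")[140:340,170:340]; cv2.imwrite("pics/sd_crop.png",cv2.resize(a,None,fx=3,fy=3,interpolation=cv2.INTER_CUBIC))
E
```

```text
(no output)
```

View pics/sc_crop.png

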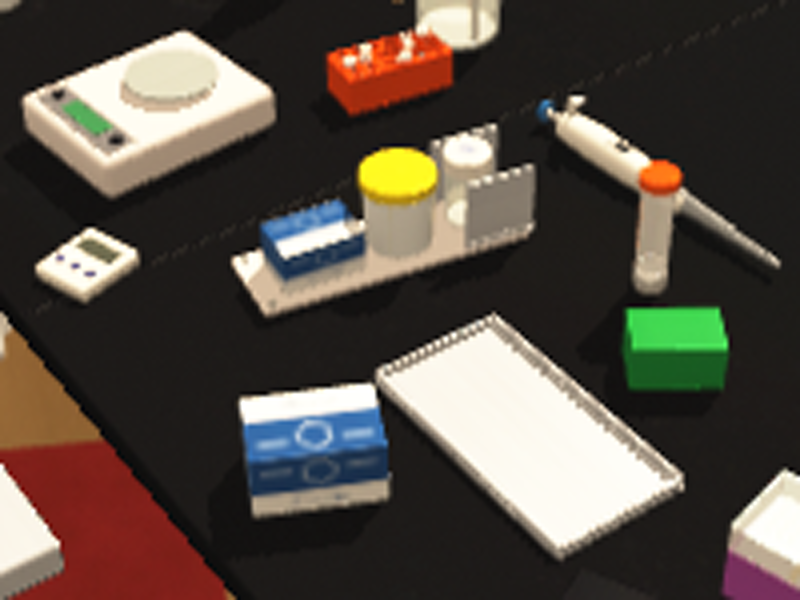

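View pics/sd_crop.png

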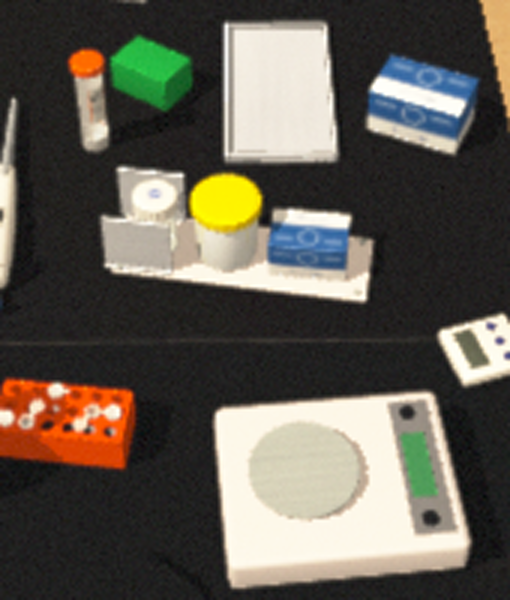

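The crops confirm it: the small blue/white carton stands in front on the stand, with the yellow-lidded tub behind it and the white-capped vial between the cheeks. The tray is to the right and the balance to the left. Next I'll measure.

```bash
cat > h.py <<'E'
from workcell import robot
import cv2,numpy as np
def ray(c,uv,z):
    R,_=cv2.Rodrigues(np.array(c["rvec"],float)); t=np.array(c["tvec"],float).ravel()
    p=np.linalg.inv(np.array(c["mtx"]))@np.array([uv[0],uv[1],1.]); d=R.T@p; o=-R.T@t
    return (o+d*(z-o[2])/d[2])
def mask(img,lo,hi,box=None):
    m=cv2.inRange(cv2.cvtColor(img,cv2.COLOR_BGR2HSV),lo,hi)
    if box: k=np.zeros_like(m); x0,y0,x1,y1=box; k[y0:y1,x0:x1]=255; m&=k
    return m
def biggest(m):
    cs,_=cv2.findContours(m,cv2.RETR_EXTERNAL,cv2.CHAIN_APPROX_NONE); return max(cs,key=cv2.contourArea)
def cen(m):
    M=cv2.moments(m,True); return M["m10"]/M["m00"],M["m01"]/M["m00"]
def proj(c,P): return cv2.projectPoints(np.array(P,float).reshape(-1,1,3),np.array(c["rvec"],float),np.array(c["tvec"],float),np.array(c["mtx"],float),None)[0].reshape(-1,2)
E
python3 - <<'E'
from h import *
S=robot.camera("scene");D=robot.camera("side")
f=lambda a:np.round(a,1)
for n,c,b in(("scene",S,(235,160,262,195)),("side",D,(225,190,265,230))):
    m=mask(c["img"],(22,120,90),(35,255,255),b); print(n,"tub",f(ray(c,cen(m),75)))
def crop(c,pts,z):
    for (u,v),zz in zip(pts,z): print("   ",f(ray(c,(u,v),zz)))
sc=lambda x,y:(150+x/4-.4,130+y/4-.4); sd=lambda x,y:(170+x/3-.35,140+y/3-.35)
print("stand scene FL FR RR");crop(S,[sc(234,260),sc(270,306),sc(534,232)],[6,6,6])
print("stand side FR FL RL(bottom front edge)");crop(D,[sd(373,238),sd(366,290),sd(104,262)],[6,6,6])
print("vial cap top scene/side");crop(S,[sc(469,150)],[79]);crop(D,[sd(153,193)],[79])
print("carton top scene corners: L,back,R,front / side");crop(S,[sc(262,236),sc(340,202),sc(365,236),sc(282,264)],[48]*4);crop(D,[sd(273,209),sd(351,213),sd(348,247),sd(269,245)],[48]*4)
print("tray scene");crop(S,[sc(376,371),sc(493,315),sc(684,480),sc(560,551)],[12]*4)
print("tray side");crop(D,[sd(224,22),sd(327,23),sd(338,156),sd(224,158)],[12]*4)
for c,b in((S,(175,135,207,160)),(D,(245,270,296,320))):
    m=mask(c["img"],(20,10,60),(70,60,215),b); e=cv2.fitEllipse(cv2.convexHull(biggest(m))); print("pan",f(e[0]),f(e[1]),f(ray(c,e[0],56)))
print("rackL side",f(ray(D,sd(66,410),46)),"tube side top",f(ray(D,sd(87,65),115)),"scene",f(ray(S,sc(660,178),115)),f(ray(S,sc(390,60),46)))
print("balance corners scene top",f(ray(S,sc(24,100),46)),f(ray(S,sc(183,31),46)),f(ray(S,sc(275,98),46)),f(ray(S,sc(112,170),46)))
E
```

```text
scene tub [544.5 -19.3  75. ]
side tub [545.5 -11.8  75. ]
stand scene FL FR RR
    [414.2  41.    6. ]
    [406.9 -29.4   6. ]
    [647.2 -78.6   6. ]
stand side FR FL RL(bottom front edge)
    [400.  -28.3   6. ]
    [412.1  39.5   6. ]
    [6.649e+02 3.000e-01 6.000e+00]
vial cap top scene/side
    [612.6 -28.5  79. ]
    [614.1 -21.   79. ]
carton top scene corners: L,back,R,front / side
    [424.9   7.8  48. ]
    [503.9   9.3  48. ]
    [494.5 -42.5  48. ]
    [418.5 -33.7  48. ]
    [499.7 -28.7  48. ]
    [424.4 -22.3  48. ]
    [430.2  22.3  48. ]
    [504.6  18.8  48. ]
tray scene
    [ 429.3 -152.6   12. ]
    [ 545.6 -152.2   12. ]
    [ 545.4 -382.8   12. ]
    [ 427.7 -383.6   12. ]
tray side
    [ 549.4 -374.8   12. ]
    [ 427.5 -371.3   12. ]
    [ 428.2 -141.3   12. ]
    [ 548.4 -139.7   12. ]Traceback (most recent call last):
  File "<stdin>", line 16, in <module>
cv2.error: OpenCV(4.12.0) /io/opencv/modules/imgproc/src/shapedescr.cpp:361: error: (-201:Incorrect size of input array) There should be at least 5 points to fit the ellipse in function 'fitEllipseNoDirect'
```

```bash
cat >> h.py <<'E'
from scipy.spatial.transform import Rotation as Ro
def plan(target,yawdeg=None,first_turn=True):
    """tool pointing down; yawdeg = world angle of tool y (mod 180). Prints turn wz (deg) and shift (cm) in tool axes after the turn"""
    s=robot.state(); q=s["orientation"]; R=Ro.from_quat([q[1],q[2],q[3],q[0]]).as_matrix()
    cur=np.degrees(np.arctan2(R[1,1],R[0,1])); wz=0
    if yawdeg is not None: wz=(cur-yawdeg+90)%180-90
    Rn=R@Ro.from_rotvec([0,0,np.radians(wz)]).as_matrix()
    d=np.array(target)-s["eef_pos"]
    print("t %.1f pos"%s["clock"],s["eef_pos"].round(1),"yaw %.1f"%cur,"tilt %.2f"%np.degrees(np.arccos(-R[2,2])),"j6 %.2f"%s["joints"][5],"open %.2f"%s["opening"],"F",s["wrist_force"].round(1),"ff %.1f"%s["finger_force"])
    print(" -> wz %.1f, then cm"%wz,(Rn.T@d/10).round(2), "| tool x,y axes",Rn[:2,0].round(3),Rn[:2,1].round(3))
E
python3 - <<'E'
from h import *
plan((500,-20,330),85)
R,_=cv2.Rodrigues(np.array(robot.camera("wrist")["rvec"])); c=robot.camera("wrist"); print((-R.T@np.array(c["tvec"]).ravel()).round(),R.round(2),c["mtx"])
E
```

```text
t 0.2 pos [178.2 572.5 238.8] yaw 72.7 tilt 0.07 j6 -0.12 open 1.00 F [ 0.2 -0.3 -0.2] ff 0.0
 -> wz -12.3, then cm [-37.22 -56.23  -9.07] | tool x,y axes [-0.996  0.087] [0.087 0.996]
[112. 593. 374.] [[ 0.3   0.95 -0.  ]
 [ 0.92 -0.29  0.27]
 [ 0.26 -0.08 -0.96]] [[293.60788519   0.         254.13506901]
 [  0.         293.60788519 191.38590116]
 [  0.           0.           1.        ]]
```

>>> send_rows --series '[{"dz": -4.5, "wz": -6.2}, {"dz": -4.5, "wz": -6.1}, {"dx": -2.2, "dy": -3.75}, {"dx": -2.2, "dy": -3.75}, {"dx": -2.2, "dy": -3.75}, {"dx": -2.2, "dy": -3.75}, {"dx": -2.2, "dy": -3.75}, {"dx": -2.2, "dy": -3.75}, {"dx": -2.2, "dy": -3.75}, {"dx": -2.2, "dy": -3.75}, {"dx": -2.2, "dy": -3.75}, {"dx": -2.2, "dy": -3.75}, {"dx": -2.2, "dy": -3.75}, {"dx": -2.2, "dy": -3.75}, {"dx": -2.2, "dy": -3.75}, {"dx": -2.2, "dy": -3.75}, {"dx": -2.2, "dy": -3.75}, {"dx": -2.2, "dy": -3.75}, {}, {}]' --hand 1

```text
schema error: expected keys dx, dy, dz, wx, wy, wz
```

```bash
python3 - <<'E'
from h import *
plan((480,-60,330),85)
c=robot.camera("wrist"); np.save("pics/w1.npy",c,allow_pickle=True); cv2.imwrite("pics/w1.png",cv2.resize(c["img"],None,fx=1.56,fy=1.56,interpolation=cv2.INTER_CUBIC))
E
```

```text
t 0.3 pos [178.3 572.6 239. ] yaw 72.7 tilt 0.04 j6 -0.12 open 1.00 F [ 0.6  0.4 -0.1] ff 0.0
 -> wz -12.3, then cm [-35.57 -60.4   -9.07] | tool x,y axes [-0.996  0.087] [0.087 0.996]
```

View pics/w1.png

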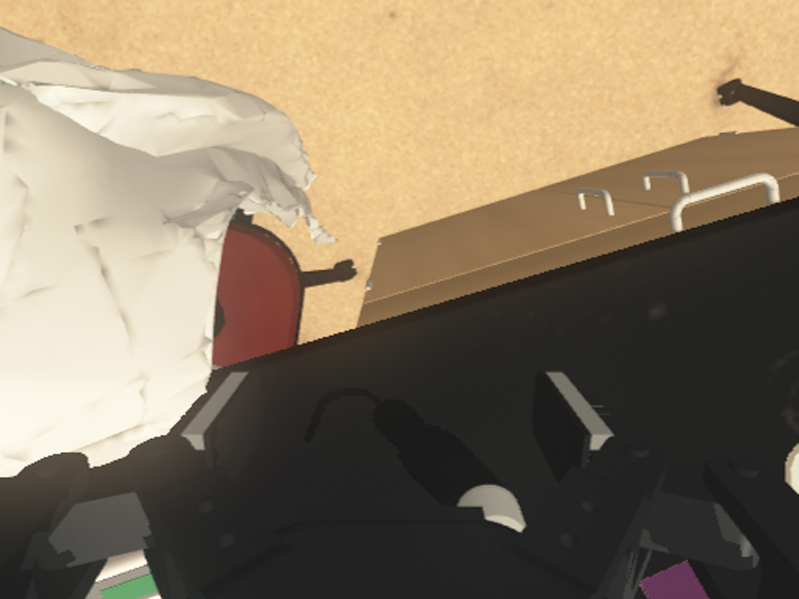

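>>> send_rows --series '[{"dx": 0, "dy": 0, "dz": -4.5, "wx": 0, "wy": 0, "wz": 0}, {"dx": 0, "dy": 0, "dz": -4.5, "wx": 0, "wy": 0, "wz": 0}, {"dx": -2.9, "dy": -2.6, "dz": 0, "wx": 0, "wy": 0, "wz": 0}, {"dx": -2.9, "dy": -2.6, "dz": 0, "wx": 0, "wy": 0, "wz": 0}, {"dx": -2.9, "dy": -2.6, "dz": 0, "wx": 0, "wy": 0, "wz": 0}, {"dx": -2.9, "dy": -2.6, "dz": 0, "wx": 0, "wy": 0, "wz": 0}, {"dx": -2.9, "dy": -2.6, "dz": 0, "wx": 0, "wy": 0, "wz": 0}, {"dx": -2.9, "dy": -2.6, "dz": 0, "wx": 0, "wy": 0, "wz": 0}, {"dx": -2.9, "dy": -2.6, "dz": 0, "wx": 0, "wy": 0, "wz": 0}, {"dx": -2.9, "dy": -2.6, "dz": 0, "wx": 0, "wy": 0, "wz": 0}, {"dx": -2, "dy": -3.6, "dz": 0, "wx": 0, "wy": 0, "wz": 0}, {"dx": -2, "dy": -3.6, "dz": 0, "wx": 0, "wy": 0, "wz": 0}, {"dx": -2, "dy": -3.6, "dz": 0, "wx": 0, "wy": 0, "wz": 0}, {"dx": -2, "dy": -3.6, "dz": 0, "wx": 0, "wy": 0, "wz": 0}, {"dx": -2, "dy": -3.6, "dz": 0, "wx": 0, "wy": 0, "wz": 0}, {"dx": -2, "dy": -3.6, "dz": 0, "wx": 0, "wy": 0, "wz": 0}, {"dx": -2, "dy": -3.6, "dz": 0, "wx": 0, "wy": 0, "wz": 0}, {"dx": -2, "dy": -3.6, "dz": 0, "wx": 0, "wy": 0, "wz": 0}, {"dx": -2, "dy": -3.6, "dz": 0, "wx": 0, "wy": 0, "wz": 0}]' --hand 1

```text
clock: 2.72
eef_pos: [413.7, -58.9, 329.5]
orientation: [0.0, 0.15, 0.989, -0.0]
wrist_force: [0.5, -0.1, 0.1]
opening: 1.001
finger_force: 0.0
```

>>> send_rows --series '[{"dx": 0, "dy": 0, "dz": 0, "wx": 0, "wy": 0, "wz": 10.5}, {"dx": 0, "dy": 0, "dz": 0, "wx": 0, "wy": 0, "wz": 10.5}, {"dx": 0, "dy": 0, "dz": 0, "wx": 0, "wy": 0, "wz": 10.5}, {"dx": 0, "dy": 0, "dz": 0, "wx": 0, "wy": 0, "wz": 10.5}, {"dx": 0, "dy": 0, "dz": 0, "wx": 0, "wy": 0, "wz": 10.5}, {"dx": 0, "dy": 0, "dz": 0, "wx": 0, "wy": 0, "wz": 10.5}, {"dx": 0, "dy": 0, "dz": 0, "wx": 0, "wy": 0, "wz": 10.5}, {"dx": 0, "dy": 0, "dz": 0, "wx": 0, "wy": 0, "wz": 10.5}, {"dx": 0, "dy": 0, "dz": 0, "wx": 0, "wy": 0, "wz": 10.5}, {"dx": 0, "dy": 0, "dz": 0, "wx": 0, "wy": 0, "wz": 10.5}, {"dx": 0, "dy": 0, "dz": 0, "wx": 0, "wy": 0, "wz": 10.5}, {"dx": 0, "dy": 0, "dz": 0, "wx": 0, "wy": 0, "wz": 10.5}, {"dx": 0, "dy": 0, "dz": 0, "wx": 0, "wy": 0, "wz": 10.5}, {"dx": 0, "dy": 0, "dz": 0, "wx": 0, "wy": 0, "wz": 10.5}, {"dx": 0, "dy": 0, "dz": 0, "wx": 0, "wy": 0, "wz": 10.5}, {"dx": 0, "dy": 0, "dz": 0, "wx": 0, "wy": 0, "wz": 10.5}, {"dx": 0, "dy": 0, "dz": 0, "wx": 0, "wy": 0, "wz": 0}, {"dx": 0, "dy": 0, "dz": 0, "wx": 0, "wy": 0, "wz": 0}]'

```text
clock: 4.97
eef_pos: [413.5, -57.6, 329.4]
orientation: [0.0, 0.999, -0.044, 0.0]
wrist_force: [1.1, -0.0, -0.2]
opening: 0.995
finger_force: 0.0
```

```bash
python3 - <<'E'
from h import *
plan((460,-20,330),-95)
c=robot.camera("wrist"); np.save("pics/w2.npy",c,allow_pickle=True); cv2.imwrite("pics/w2.png",cv2.resize(c["img"],None,fx=1.56,fy=1.56,interpolation=cv2.INTER_CUBIC))
E
```

```text
t 5.0 pos [413.5 -57.6 329.4] yaw -95.1 tilt 0.01 j6 1.36 open 1.00 F [ 1.1 -0.  -0.2] ff 0.0
 -> wz -0.1, then cm [ 4.3  -4.15 -0.06] | tool x,y axes [ 0.996 -0.087] [-0.087 -0.996]
```

View pics/w2.png

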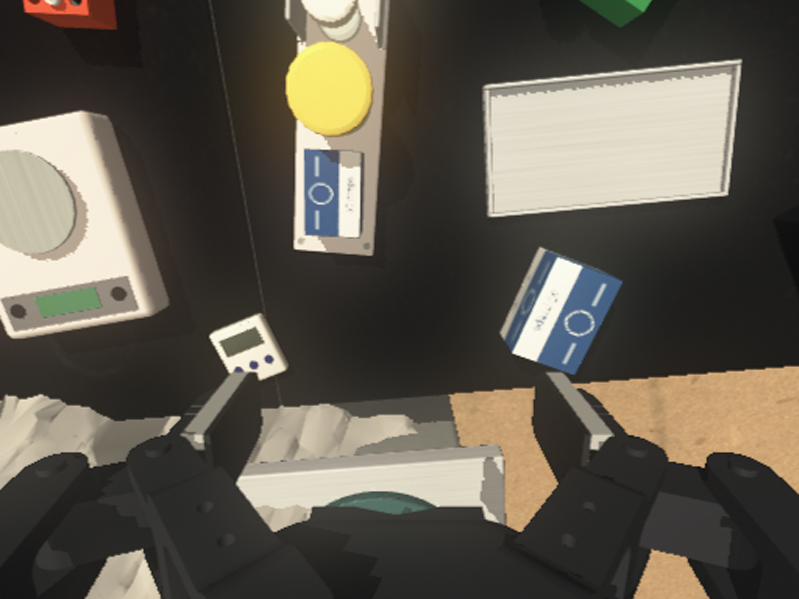

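The wrist view shows the carton top at about (333,193), the lid at (329,88), the vial cap at the top edge, the tray at (610,138) and the pan partly cut off at the left.

```bash
python3 - <<'E'
from h import *
c=np.load("pics/w2.npy",allow_pickle=True).item()
g=lambda x,y:((x+.5)/1.56-.5,(y+.5)/1.56-.5)
def P(n,pts,z): 
    q=np.array([ray(c,g(*p),z)[:2] for p in pts]); print(n,q.round(0).tolist(),"mean",q.mean(0).round(1))
P("stand front L,R + edges",[(294,252),(373,255),(386,50),(303,150)],6)
P("carton",[(305,149),(363,151),(361,238),(304,235)],48)
P("tray",[(484,86),(741,60),(728,195),(488,216)],12)
m=mask(c["img"],(22,100,90),(35,255,255)); h=cv2.convexHull(biggest(m)); e=cv2.fitEllipse(h); print("tub",np.round(e,1) if 0 else e, ray(c,e[0],78).round(1))
E
```

```text
stand front L,R + edges [[411.0, 47.0], [401.0, -33.0], [586.0, -64.0], [508.0, 23.0]] mean [476.6  -6.6]
carton [[506.0, 14.0], [500.0, -36.0], [425.0, -26.0], [432.0, 25.0]] mean [465.9  -5.9]
tray [[548.0, -149.0], [548.0, -379.0], [430.0, -380.0], [431.0, -149.0]] mean [ 489.1 -264.3]
tub ((210.3563995361328, 56.3381233215332), (55.42060089111328, 60.91459274291992), 161.41773986816406) [547.1 -16.6  78. ]
```

>>> send_rows --series '[{"dx": 0, "dy": 0, "dz": 0, "wx": 0, "wy": 0, "wz": 2.4}, {"dx": 1.5, "dy": -1.9, "dz": 3, "wx": 0, "wy": 0, "wz": 0}, {"dx": 1.5, "dy": -1.9, "dz": 3, "wx": 0, "wy": 0, "wz": 0}, {"dx": 1.5, "dy": -1.9, "dz": 3, "wx": 0, "wy": 0, "wz": 0}, {"dx": 0, "dy": 0, "dz": 4, "wx": 0, "wy": 0, "wz": 0}, {"dx": 0, "dy": 0, "dz": 5, "wx": 0, "wy": 0, "wz": 0}, {"dx": 0, "dy": 0, "dz": 0, "wx": 0, "wy": 0, "wz": 0}, {"dx": 0, "dy": 0, "dz": 0, "wx": 0, "wy": 0, "wz": 0}, {"dx": 0, "dy": 0, "dz": 0, "wx": 0, "wy": 0, "wz": 0}]'

```text
clock: 6.15
eef_pos: [467.5, -7.4, 151.3]
orientation: [0.0, 0.998, -0.067, 0.002]
wrist_force: [-0.1, -0.6, -0.5]
opening: 1.001
finger_force: 0.0
```

```bash
python3 - <<'E'
from h import *
plan((465.5,-6.5,20),-97.5)
c=robot.camera("wrist"); cv2.imwrite("pics/w3.png",c["img"]); np.save("pics/w3.npy",c,allow_pickle=True)
m=mask(c["img"],(22,100,90),(35,255,255)); h=cv2.convexHull(biggest(m)); e=cv2.fitEllipse(h); print("tub",e, ray(c,e[0],78).round(1))
E
```

```text
t 6.2 pos [467.5  -7.4 151.3] yaw -97.7 tilt 0.23 j6 1.54 open 1.00 F [-0.1 -0.6 -0.5] ff 0.0
 -> wz -0.2, then cm [-0.27 -0.07 13.13] | tool x,y axes [ 0.991 -0.131] [-0.131 -0.991]
tub ((251.54173278808594, 90.38233947753906), (100.5956039428711, 104.82433319091797), 175.7940673828125) [547.7 -16.7  78. ]
```

View pics/w3.png

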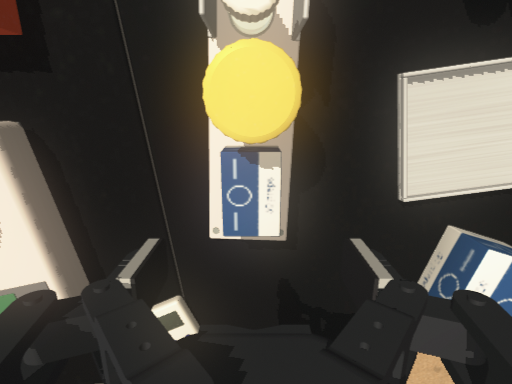

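The carton top is at (222–281, 150–237), squarely aligned with the tool, and the tub lid centre is at (251.5,90).

```bash
python3 - <<'E'
from h import *
c=np.load("pics/w3.npy",allow_pickle=True).item()
for p,z in(((251.5,193.5),48),((222,237),48),((281,237),48),((222,152),48),((281,152),48),((209,240),6),((286,240),6),((250,2),79),((400,73),12),((400,200),12)): print(p,ray(c,p,z).round(1))
E
```

```text
(251.5, 193.5) [467.8  -5.4  48. ]
(222, 237) [431.8  25.7  48. ]
(281, 237) [424.8 -25.8  48. ]
(222, 152) [505.7  13.5  48. ]
(281, 152) [499.3 -34.   48. ]
(209, 240) [412.   47.1   6. ]
(286, 240) [401.3 -32.2   6. ]
(250, 2) [599.3 -22.8  79. ]
(400, 73) [ 548.6 -147.1   12. ]
(400, 200) [ 431.6 -146.8   12. ]
```

>>> send_rows --series '[{"dx": -0.1, "dy": -0.18, "dz": 3, "wx": 0, "wy": 0, "wz": 0}, {"dx": 0, "dy": 0, "dz": 3, "wx": 0, "wy": 0, "wz": 0}, {"dx": 0, "dy": 0, "dz": 3, "wx": 0, "wy": 0, "wz": 0}, {"dx": 0, "dy": 0, "dz": 2, "wx": 0, "wy": 0, "wz": 0}, {"dx": 0, "dy": 0, "dz": 1, "wx": 0, "wy": 0, "wz": 0}, {"dx": 0, "dy": 0, "dz": 1, "wx": 0, "wy": 0, "wz": 0}, {"dx": 0, "dy": 0, "dz": 0, "wx": 0, "wy": 0, "wz": 0}, {"dx": 0, "dy": 0, "dz": 0, "wx": 0, "wy": 0, "wz": 0}]'

```text
clock: 7.2
eef_pos: [465.5, -5.3, 19.8]
orientation: [0.0, 0.998, -0.067, 0.0]
wrist_force: [0.8, -0.3, 0.3]
opening: 0.999
finger_force: 0.0
```

>>> send_rows --series '[{"dx": 0, "dy": 0, "dz": 0, "wx": 0, "wy": 0, "wz": 0}, {"dx": 0, "dy": 0, "dz": 0, "wx": 0, "wy": 0, "wz": 0}, {"dx": 0, "dy": 0, "dz": 0, "wx": 0, "wy": 0, "wz": 0}, {"dx": 0, "dy": 0, "dz": 0, "wx": 0, "wy": 0, "wz": 0}, {"dx": 0, "dy": 0, "dz": 0, "wx": 0, "wy": 0, "wz": 0}, {"dx": 0, "dy": 0, "dz": 0, "wx": 0, "wy": 0, "wz": 0}, {"dx": 0, "dy": 0, "dz": 0, "wx": 0, "wy": 0, "wz": 0}, {"dx": 0, "dy": 0, "dz": 0, "wx": 0, "wy": 0, "wz": 0}]' --hand 0 --grip_force 30

```text
clock: 8.2
eef_pos: [465.4, -5.3, 19.8]
orientation: [0.0, 0.998, -0.067, 0.0]
wrist_force: [-0.5, 0.7, 5.0]
opening: 0.598
finger_force: 31.6
```

>>> send_rows --series '[{"dx": 0, "dy": 0, "dz": -1, "wx": 0, "wy": 0, "wz": 0}, {"dx": 0, "dy": 0, "dz": -3, "wx": 0, "wy": 0, "wz": 0}, {"dx": 0, "dy": 0, "dz": -3, "wx": 0, "wy": 0, "wz": 0}, {"dx": 0, "dy": 0, "dz": -3, "wx": 0, "wy": 0, "wz": 0}, {"dx": 0, "dy": 0, "dz": 0, "wx": 0, "wy": 0, "wz": -4}, {"dx": 0, "dy": 0, "dz": 0, "wx": 0, "wy": 0, "wz": -3.7}, {"dx": 0.4, "dy": 3.46, "dz": 0, "wx": 0, "wy": 0, "wz": 0}, {"dx": 0.4, "dy": 3.46, "dz": 0, "wx": 0, "wy": 0, "wz": 0}, {"dx": 0.4, "dy": 3.46, "dz": 0, "wx": 0, "wy": 0, "wz": 0}, {"dx": 0.4, "dy": 3.46, "dz": 0, "wx": 0, "wy": 0, "wz": 0}, {"dx": 0.4, "dy": 3.46, "dz": 0, "wx": 0, "wy": 0, "wz": 0}, {"dx": 0.4, "dy": 3.46, "dz": 0, "wx": 0, "wy": 0, "wz": 0}, {"dx": 0, "dy": 0, "dz": 2.5, "wx": 0, "wy": 0, "wz": 0}, {"dx": 0, "dy": 0, "dz": 2.5, "wx": 0, "wy": 0, "wz": 0}, {"dx": 0, "dy": 0, "dz": 2.5, "wx": 0, "wy": 0, "wz": 0}, {"dx": 0, "dy": 0, "dz": 1.2, "wx": 0, "wy": 0, "wz": 0}, {"dx": 0, "dy": 0, "dz": 0, "wx": 0, "wy": 0, "wz": 0}, {"dx": 0, "dy": 0, "dz": 0, "wx": 0, "wy": 0, "wz": 0}]'

```text
clock: 10.45
eef_pos: [489.7, -213.1, 33.1]
orientation: [0.0, 1.0, 0.0, 0.001]
wrist_force: [0.0, -0.9, 0.2]
opening: 0.602
finger_force: 31.7
```

```bash
python3 - <<'E'
from h import *
plan((489,-213,18.3),-90)
E
```

```text
t 10.4 pos [ 489.7 -213.1   33.1] yaw -90.0 tilt 0.07 j6 1.03 open 0.60 F [ 0.  -0.9  0.2] ff 31.7
 -> wz 0.0, then cm [-0.07 -0.01  1.48] | tool x,y axes [1. 0.] [ 0. -1.]
```

>>> send_rows --series '[{"dx": 0, "dy": 0, "dz": 0.7, "wx": 0, "wy": 0, "wz": 0}, {"dx": 0, "dy": 0, "dz": 0.5, "wx": 0, "wy": 0, "wz": 0}, {"dx": 0, "dy": 0, "dz": 0.28, "wx": 0, "wy": 0, "wz": 0}, {"dx": 0, "dy": 0, "dz": 0, "wx": 0, "wy": 0, "wz": 0}, {"dx": 0, "dy": 0, "dz": 0, "wx": 0, "wy": 0, "wz": 0}]'

```text
clock: 11.08
eef_pos: [488.9, -212.7, 17.8]
orientation: [0.0, 1.0, 0.0, -0.0]
wrist_force: [-1.6, 0.6, 5.5]
opening: 0.599
finger_force: 32.2
```

>>> send_rows --series '[{"dx": 0, "dy": 0, "dz": 0, "wx": 0, "wy": 0, "wz": 0}, {"dx": 0, "dy": 0, "dz": 0, "wx": 0, "wy": 0, "wz": 0}, {"dx": 0, "dy": 0, "dz": 0, "wx": 0, "wy": 0, "wz": 0}, {"dx": 0, "dy": 0, "dz": 0, "wx": 0, "wy": 0, "wz": 0}, {"dx": 0, "dy": 0, "dz": -1.5, "wx": 0, "wy": 0, "wz": 0}, {"dx": 0, "dy": 0, "dz": -3, "wx": 0, "wy": 0, "wz": 0}, {"dx": 0, "dy": 0, "dz": -3, "wx": 0, "wy": 0, "wz": 0}, {"dx": 0, "dy": 0, "dz": -3, "wx": 0, "wy": 0, "wz": 0}, {"dx": 0, "dy": 0, "dz": -3, "wx": 0, "wy": 0, "wz": 0}, {"dx": 0, "dy": 0, "dz": -3, "wx": 0, "wy": 0, "wz": 0}, {"dx": 0, "dy": 0, "dz": 0, "wx": 0, "wy": 0, "wz": 0}]' --hand 0.82

```text
clock: 12.45
eef_pos: [490.8, -213.7, 185.9]
orientation: [0.002, 1.0, 0.0, 0.003]
wrist_force: [-0.4, 0.6, 0.0]
opening: 0.82
finger_force: 0.0
```

```bash
python3 - <<'E'
from h import *
plan((547.5,-16.7,180),-97.5)
E
```

```text
t 12.4 pos [ 490.8 -213.7  185.9] yaw -90.0 tilt 0.36 j6 1.03 open 0.82 F [-0.4  0.6  0. ] ff 0.0
 -> wz 7.5, then cm [  3.05 -20.28   0.55] | tool x,y axes [ 0.991 -0.131] [-0.131 -0.991]
```

>>> send_rows --series '[{"dx": 0, "dy": 0, "dz": 0, "wx": 0, "wy": 0, "wz": 7.5}, {"dx": 0.5, "dy": -3.38, "dz": 0, "wx": 0, "wy": 0, "wz": 0}, {"dx": 0.5, "dy": -3.38, "dz": 0, "wx": 0, "wy": 0, "wz": 0}, {"dx": 0.5, "dy": -3.38, "dz": 0, "wx": 0, "wy": 0, "wz": 0}, {"dx": 0.5, "dy": -3.38, "dz": 0, "wx": 0, "wy": 0, "wz": 0}, {"dx": 0.5, "dy": -3.38, "dz": 0, "wx": 0, "wy": 0, "wz": 0}, {"dx": 0.5, "dy": -3.38, "dz": 0, "wx": 0, "wy": 0, "wz": 0}, {"dx": 0, "dy": 0, "dz": 0, "wx": 0, "wy": 0, "wz": 0}, {"dx": 0, "dy": 0, "dz": 0, "wx": 0, "wy": 0, "wz": 0}, {"dx": 0, "dy": 0, "dz": 0, "wx": 0, "wy": 0, "wz": 0}]' --hand 1

```text
clock: 13.7
eef_pos: [544.8, -16.5, 182.3]
orientation: [0.0, 0.998, -0.066, -0.0]
wrist_force: [0.3, -0.8, 0.5]
opening: 1.001
finger_force: 0.0
```

```bash
python3 - <<'E'
from h import *
plan((547.5,-16.7,41),-97.5)
c=robot.camera("wrist"); cv2.imwrite("pics/w4.png",c["img"]); np.save("pics/w4.npy",c,allow_pickle=True)
m=mask(c["img"],(22,100,90),(35,255,255)); h=cv2.convexHull(biggest(m)); e=cv2.fitEllipse(h); print("tub",e, ray(c,e[0],78).round(1))
E
```

```text
t 13.7 pos [544.8 -16.5 182.3] yaw -97.5 tilt 0.04 j6 1.55 open 1.00 F [ 0.3 -0.8  0.5] ff 0.0
 -> wz -0.0, then cm [ 0.28 -0.02 14.13] | tool x,y axes [ 0.991 -0.131] [-0.131 -0.991]
tub ((253.83721923828125, 189.1807098388672), (77.73418426513672, 79.7208251953125), 90.6697998046875) [547.8 -16.8  78. ]
```

View pics/w4.png

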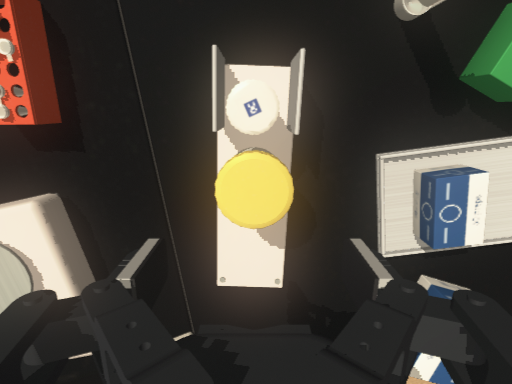

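>>> send_rows --series '[{"dx": 0.28, "dy": 0, "dz": 3, "wx": 0, "wy": 0, "wz": 0}, {"dx": 0, "dy": 0, "dz": 3, "wx": 0, "wy": 0, "wz": 0}, {"dx": 0, "dy": 0, "dz": 2, "wx": 0, "wy": 0, "wz": 0}, {"dx": 0, "dy": 0, "dz": 1.5, "wx": 0, "wy": 0, "wz": 0}, {"dx": 0, "dy": 0, "dz": 1.5, "wx": 0, "wy": 0, "wz": 0}, {"dx": 0, "dy": 0, "dz": 1.5, "wx": 0, "wy": 0, "wz": 0}, {"dx": 0, "dy": 0, "dz": 1.5, "wx": 0, "wy": 0, "wz": 0}, {"dx": 0, "dy": 0, "dz": 1, "wx": 0, "wy": 0, "wz": 0}, {"dx": 0, "dy": 0, "dz": 0, "wx": 0, "wy": 0, "wz": 0}, {"dx": 0, "dy": 0, "dz": 0, "wx": 0, "wy": 0, "wz": 0}]'

```text
clock: 15.0
eef_pos: [548.4, -16.0, 32.7]
orientation: [0.0, 0.998, -0.065, 0.0]
wrist_force: [0.0, 1.0, 0.4]
opening: 1.002
finger_force: 0.0
```

>>> send_rows --series '[{"dx": 0, "dy": 0, "dz": 0, "wx": 0, "wy": 0, "wz": 0}, {"dx": 0, "dy": 0, "dz": 0, "wx": 0, "wy": 0, "wz": 0}, {"dx": 0, "dy": 0, "dz": 0, "wx": 0, "wy": 0, "wz": 0}, {"dx": 0, "dy": 0, "dz": 0, "wx": 0, "wy": 0, "wz": 0}, {"dx": 0, "dy": 0, "dz": 0, "wx": 0, "wy": 0, "wz": 0}, {"dx": 0, "dy": 0, "dz": 0, "wx": 0, "wy": 0, "wz": 0}]' --hand 0 --grip_force 30

```text
clock: 15.75
eef_pos: [548.6, -16.1, 33.7]
orientation: [0.0, 0.998, -0.065, 0.001]
wrist_force: [-1.4, -0.2, 7.0]
opening: 0.758
finger_force: 29.0
```

```bash
python3 - <<'E'
from h import *
plan((489,-325,31),-90)
c=np.load("pics/w4.npy",allow_pickle=True).item()
m=mask(c["img"],(0,0,150),(180,80,255),(226,70,278,136)); print("vial",ray(c,(252,107),79).round(1),cen(m))
for p in((225,65),(291,67),(283,287),(218,287)): print("stand",ray(c,p,6).round(1))
E
```

```text
t 15.8 pos [548.6 -16.1  33.7] yaw -97.5 tilt 0.09 j6 1.55 open 0.76 F [-1.4 -0.2  7. ] ff 29.0
 -> wz -7.5, then cm [-5.96 30.89  0.27] | tool x,y axes [1. 0.] [-0. -1.]
vial [614.1 -24.2  79. ] (251.5099648300117, 102.4759671746776)
stand [657.3  -2.8   6. ]
stand [646.9 -66.9   6. ]
stand [401.6 -33.    6. ]
stand [412.   45.1   6. ]
```

>>> send_rows --series '[{"dx": 0, "dy": 0, "dz": -1, "wx": 0, "wy": 0, "wz": 0}, {"dx": 0, "dy": 0, "dz": -3, "wx": 0, "wy": 0, "wz": 0}, {"dx": 0, "dy": 0, "dz": -3, "wx": 0, "wy": 0, "wz": 0}, {"dx": 0, "dy": 0, "dz": -3, "wx": 0, "wy": 0, "wz": 0}, {"dx": 0, "dy": 0, "dz": 0, "wx": 0, "wy": 0, "wz": -7.5}, {"dx": -0.75, "dy": 3.86, "dz": 0, "wx": 0, "wy": 0, "wz": 0}, {"dx": -0.75, "dy": 3.86, "dz": 0, "wx": 0, "wy": 0, "wz": 0}, {"dx": -0.75, "dy": 3.86, "dz": 0, "wx": 0, "wy": 0, "wz": 0}, {"dx": -0.75, "dy": 3.86, "dz": 0, "wx": 0, "wy": 0, "wz": 0}, {"dx": -0.75, "dy": 3.86, "dz": 0, "wx": 0, "wy": 0, "wz": 0}, {"dx": -0.75, "dy": 3.86, "dz": 0, "wx": 0, "wy": 0, "wz": 0}, {"dx": -0.75, "dy": 3.86, "dz": 0, "wx": 0, "wy": 0, "wz": 0}, {"dx": -0.75, "dy": 3.86, "dz": 0, "wx": 0, "wy": 0, "wz": 0}, {"dx": 0, "dy": 0, "dz": 3, "wx": 0, "wy": 0, "wz": 0}, {"dx": 0, "dy": 0, "dz": 3, "wx": 0, "wy": 0, "wz": 0}, {"dx": 0, "dy": 0, "dz": 2.5, "wx": 0, "wy": 0, "wz": 0}, {"dx": 0, "dy": 0, "dz": 0, "wx": 0, "wy": 0, "wz": 0}, {"dx": 0, "dy": 0, "dz": 0, "wx": 0, "wy": 0, "wz": 0}]'

```text
clock: 18.0
eef_pos: [488.6, -325.2, 48.6]
orientation: [0.0, 1.0, 0.0, 0.0]
wrist_force: [0.3, 0.4, -1.2]
opening: 0.759
finger_force: 31.9
```

```bash
python3 - <<'E'
from h import *
plan((489,-325,32),-90)
E
```

```text
t 18.0 pos [ 488.6 -325.2   48.6] yaw -90.0 tilt 0.07 j6 0.87 open 0.76 F [ 0.3  0.4 -1.2] ff 31.9
 -> wz 0.0, then cm [ 0.04 -0.02  1.66] | tool x,y axes [1. 0.] [-0. -1.]
```

>>> send_rows --series '[{"dx": 0, "dy": 0, "dz": 0.7, "wx": 0, "wy": 0, "wz": 0}, {"dx": 0, "dy": 0, "dz": 0.5, "wx": 0, "wy": 0, "wz": 0}, {"dx": 0, "dy": 0, "dz": 0.46, "wx": 0, "wy": 0, "wz": 0}, {"dx": 0, "dy": 0, "dz": 0, "wx": 0, "wy": 0, "wz": 0}, {"dx": 0, "dy": 0, "dz": 0, "wx": 0, "wy": 0, "wz": 0}]'

```text
clock: 18.62
eef_pos: [488.8, -325.0, 31.7]
orientation: [0.0, 1.0, 0.0, 0.001]
wrist_force: [0.8, 1.3, 6.9]
opening: 0.755
finger_force: 31.3
```

>>> send_rows --series '[{"dx": 0, "dy": 0, "dz": 0, "wx": 0, "wy": 0, "wz": 0}, {"dx": 0, "dy": 0, "dz": 0, "wx": 0, "wy": 0, "wz": 0}, {"dx": 0, "dy": 0, "dz": 0, "wx": 0, "wy": 0, "wz": 0}, {"dx": 0, "dy": 0, "dz": 0, "wx": 0, "wy": 0, "wz": 0}, {"dx": 0, "dy": 0, "dz": -1.5, "wx": 0, "wy": 0, "wz": 0}, {"dx": 0, "dy": 0, "dz": -1.5, "wx": 0, "wy": 0, "wz": 0}, {"dx": 0, "dy": 0, "dz": -3, "wx": 0, "wy": 0, "wz": 0}, {"dx": 0, "dy": 0, "dz": -3, "wx": 0, "wy": 0, "wz": 0}, {"dx": 0, "dy": 0, "dz": -3, "wx": 0, "wy": 0, "wz": 0}, {"dx": 0, "dy": 0, "dz": -3, "wx": 0, "wy": 0, "wz": 0}, {"dx": 0, "dy": 0, "dz": -3, "wx": 0, "wy": 0, "wz": 0}, {"dx": 0, "dy": 0, "dz": -3, "wx": 0, "wy": 0, "wz": 0}, {"dx": 0, "dy": 0, "dz": 0, "wx": 0, "wy": 0, "wz": 0}, {"dx": 0, "dy": 0, "dz": 0, "wx": 0, "wy": 0, "wz": 0}]' --hand 1

```text
clock: 20.38
eef_pos: [487.8, -324.5, 241.1]
orientation: [0.0, 1.0, 0.0, 0.0]
wrist_force: [0.9, -0.2, -0.4]
opening: 0.998
finger_force: 0.0
```

```bash
python3 - <<'E'
from h import *
plan((614.3,-24.2,190),-7.5)
plan((614.3,-24.2,190),172.5)
c=robot.camera("scene"); a=cv2.resize(c["img"][130:280,150:350],None,fx=4,fy=4,interpolation=cv2.INTER_CUBIC); cv2.imwrite("pics/s5.png",a)
E
```

```text
t 20.4 pos [ 487.8 -324.5  241.1] yaw -90.0 tilt 0.01 j6 0.87 open 1.00 F [ 0.9 -0.2 -0.4] ff 0.0
 -> wz -82.5, then cm [31.43  8.63  5.11] | tool x,y axes [0.131 0.991] [ 0.991 -0.131]
t 20.4 pos [ 487.8 -324.5  241.1] yaw -90.0 tilt 0.01 j6 0.87 open 1.00 F [ 0.9 -0.2 -0.4] ff 0.0
 -> wz -82.5, then cm [31.43  8.63  5.11] | tool x,y axes [0.131 0.991] [ 0.991 -0.131]
```

View pics/s5.png

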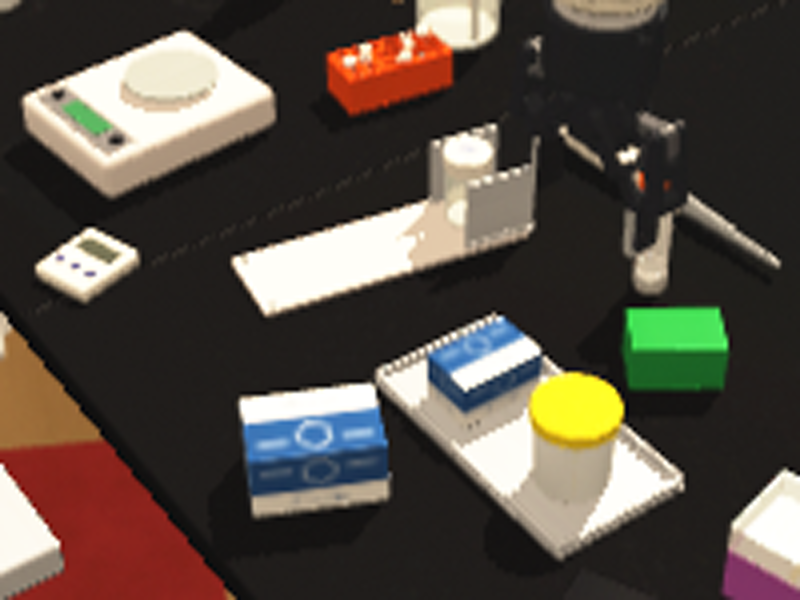

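>>> send_rows --series '[{"dx": 0, "dy": 0, "dz": 0, "wx": 0, "wy": 0, "wz": -10.3}, {"dx": 0, "dy": 0, "dz": 0, "wx": 0, "wy": 0, "wz": -10.3}, {"dx": 0, "dy": 0, "dz": 0, "wx": 0, "wy": 0, "wz": -10.3}, {"dx": 0, "dy": 0, "dz": 0, "wx": 0, "wy": 0, "wz": -10.3}, {"dx": 0, "dy": 0, "dz": 0, "wx": 0, "wy": 0, "wz": -10.3}, {"dx": 0, "dy": 0, "dz": 0, "wx": 0, "wy": 0, "wz": -10.3}, {"dx": 0, "dy": 0, "dz": 0, "wx": 0, "wy": 0, "wz": -10.3}, {"dx": 0, "dy": 0, "dz": 0, "wx": 0, "wy": 0, "wz": -10.3}, {"dx": 3.5, "dy": 0.96, "dz": 0.3, "wx": 0, "wy": 0, "wz": 0}, {"dx": 3.5, "dy": 0.96, "dz": 0.3, "wx": 0, "wy": 0, "wz": 0}, {"dx": 3.5, "dy": 0.96, "dz": 0.3, "wx": 0, "wy": 0, "wz": 0}, {"dx": 3.5, "dy": 0.96, "dz": 0.3, "wx": 0, "wy": 0, "wz": 0}, {"dx": 3.5, "dy": 0.96, "dz": 0.3, "wx": 0, "wy": 0, "wz": 0}, {"dx": 3.5, "dy": 0.96, "dz": 0.3, "wx": 0, "wy": 0, "wz": 0}, {"dx": 3.5, "dy": 0.96, "dz": 0.3, "wx": 0, "wy": 0, "wz": 0}, {"dx": 3.5, "dy": 0.96, "dz": 0.3, "wx": 0, "wy": 0, "wz": 0}, {"dx": 3.5, "dy": 0.96, "dz": 0.3, "wx": 0, "wy": 0, "wz": 0}, {"dx": 0, "dy": 0, "dz": 0, "wx": 0, "wy": 0, "wz": 0}, {"dx": 0, "dy": 0, "dz": 0, "wx": 0, "wy": 0, "wz": 0}, {"dx": 0, "dy": 0, "dz": 0, "wx": 0, "wy": 0, "wz": 0}]'

```text
clock: 22.92
eef_pos: [614.8, -24.9, 213.6]
orientation: [-0.0, 0.753, 0.658, -0.0]
wrist_force: [-0.4, 0.7, 1.0]
opening: 0.997
finger_force: 0.0
```

```bash
python3 - <<'E'
from h import *
plan((614.3,-24.4,58),-7.5)
c=robot.camera("wrist"); cv2.imwrite("pics/w6.png",c["img"]); np.save("pics/w6.npy",c,allow_pickle=True)
E
```

```text
t 22.9 pos [614.8 -24.9 213.6] yaw -7.6 tilt 0.06 j6 -0.02 open 1.00 F [-0.4  0.7  1. ] ff 0.0
 -> wz -0.1, then cm [ 0.05 -0.04 15.56] | tool x,y axes [0.131 0.991] [ 0.991 -0.131]
```

View pics/w6.png

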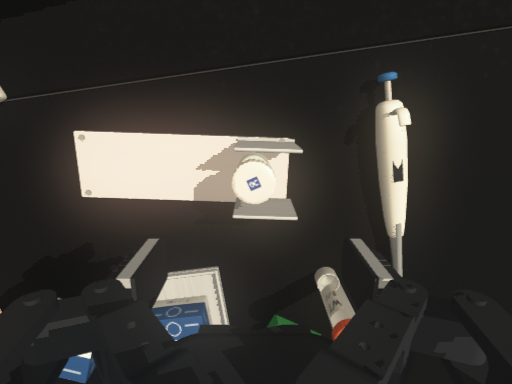

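```bash
python3 - <<'E'
from h import *
c=np.load("pics/w6.npy",allow_pickle=True).item(); print(ray(c,(253.5,183.5),79).round(1))
E
```

```text
[613.9 -24.6  79. ]
```

>>> send_rows --series '[{"dx": 0.03, "dy": -0.08, "dz": 3, "wx": 0, "wy": 0, "wz": 0}, {"dx": 0, "dy": 0, "dz": 3, "wx": 0, "wy": 0, "wz": 0}, {"dx": 0, "dy": 0, "dz": 2.5, "wx": 0, "wy": 0, "wz": 0}, {"dx": 0, "dy": 0, "dz": 2, "wx": 0, "wy": 0, "wz": 0}, {"dx": 0, "dy": 0, "dz": 2, "wx": 0, "wy": 0, "wz": 0}, {"dx": 0, "dy": 0, "dz": 1.5, "wx": 0, "wy": 0, "wz": 0}, {"dx": 0, "dy": 0, "dz": 1.5, "wx": 0, "wy": 0, "wz": 0}, {"dx": 0, "dy": 0, "dz": 0, "wx": 0, "wy": 0, "wz": 0}, {"dx": 0, "dy": 0, "dz": 0, "wx": 0, "wy": 0, "wz": 0}]'

```text
clock: 24.1
eef_pos: [615.0, -23.7, 59.3]
orientation: [0.0, 0.752, 0.659, 0.0]
wrist_force: [-0.2, -0.6, -0.1]
opening: 1.0
finger_force: 0.0
```

>>> send_rows --series '[{"dx": 0, "dy": 0, "dz": 0, "wx": 0, "wy": 0, "wz": 0}, {"dx": 0, "dy": 0, "dz": 0, "wx": 0, "wy": 0, "wz": 0}, {"dx": 0, "dy": 0, "dz": 0, "wx": 0, "wy": 0, "wz": 0}, {"dx": 0, "dy": 0, "dz": 0, "wx": 0, "wy": 0, "wz": 0}, {"dx": 0, "dy": 0, "dz": 0, "wx": 0, "wy": 0, "wz": 0}, {"dx": 0, "dy": 0, "dz": 0, "wx": 0, "wy": 0, "wz": 0}, {"dx": 0, "dy": 0, "dz": 0, "wx": 0, "wy": 0, "wz": 0}, {"dx": 0, "dy": 0, "dz": 0, "wx": 0, "wy": 0, "wz": 0}]' --hand 0 --grip_force 25

```text
clock: 25.1
eef_pos: [614.9, -23.6, 59.5]
orientation: [0.0, 0.752, 0.659, 0.0]
wrist_force: [-1.5, -0.1, 5.9]
opening: 0.484
finger_force: 25.2
```

```bash
python3 - <<'E'
from h import *
plan((614.3,-24.4,58),-7.5)
for n,b in(("scene",(175,135,210,160)),("side",(245,270,296,320))):
    im=cv2.imread(f"pics/{n}0.png"); x0,y0,x1,y1=b; p=(192,149) if n=="scene" else (271,296)
    c=robot.camera(n); im=im.astype(int); col=im[p[1]-2:p[1]+3,p[0]-2:p[0]+3].reshape(-1,3).mean(0); print(col)
    m=(np.abs(im-col).max(2)<16).astype(np.uint8)*255; k=np.zeros_like(m);k[y0:y1,x0:x1]=1; m*=k
    e=cv2.fitEllipse(cv2.convexHull(biggest(m))); print(n,np.round(e[0],1),np.round(e[1],1),ray(c,e[0],56).round(1))
    m=mask(c["img"],(22,100,90),(35,255,255)); 
c=np.load("pics/w2.npy",allow_pickle=True).item(); g=lambda x,y:((x+.5)/1.56-.5,(y+.5)/1.56-.5)
for p in((76,215),(70,180),(58,245),(40,254),(25,151),(50,161)): print(p,ray(c,g(*p),56).round(1))
E
```

```text
t 25.1 pos [614.9 -23.6  59.5] yaw -7.6 tilt 0.04 j6 -0.02 open 0.48 F [-1.5 -0.1  5.9] ff 25.2
 -> wz -0.1, then cm [-0.08 -0.05  0.15] | tool x,y axes [0.131 0.991] [ 0.991 -0.131]
[199.6  228.52 235.16]
scene [192.3 148. ] [11.1 23.1] [481.  261.3  56. ]
[186.2  211.48 216.4 ]
side [270.9 296.3] [32.3 36.2] [482.3 270.5  56. ]
(76, 215) [468.7 220.7  56. ]
(70, 180) [498.3 217.6  56. ]
(58, 245) [444.1 244.2  56. ]
(40, 254) [437.6 262.7  56. ]
(25, 151) [525.1 248.9  56. ]
(50, 161) [515.2 230.2  56. ]
```

>>> send_rows --series '[{"dx": 0, "dy": 0, "dz": -1, "wx": 0, "wy": 0, "wz": 0}, {"dx": 0, "dy": 0, "dz": -2, "wx": 0, "wy": 0, "wz": 0}, {"dx": 0, "dy": 0, "dz": -3, "wx": 0, "wy": 0, "wz": 0}, {"dx": 0, "dy": 0, "dz": -3, "wx": 0, "wy": 0, "wz": 0}, {"dx": 0, "dy": 0, "dz": -3, "wx": 0, "wy": 0, "wz": 0}, {"dx": 2.1, "dy": -2.12, "dz": 0, "wx": 0, "wy": 0, "wz": 0}, {"dx": 2.1, "dy": -2.12, "dz": 0, "wx": 0, "wy": 0, "wz": 0}, {"dx": 2.1, "dy": -2.12, "dz": 0, "wx": 0, "wy": 0, "wz": 0}, {"dx": 2.1, "dy": -2.12, "dz": 0, "wx": 0, "wy": 0, "wz": 0}, {"dx": 2.1, "dy": -2.12, "dz": 0, "wx": 0, "wy": 0, "wz": 0}, {"dx": 2.1, "dy": -2.12, "dz": 0, "wx": 0, "wy": 0, "wz": 0}, {"dx": 2.1, "dy": -2.12, "dz": 0, "wx": 0, "wy": 0, "wz": 0}, {"dx": 2.1, "dy": -2.12, "dz": 0, "wx": 0, "wy": 0, "wz": 0}, {"dx": 0, "dy": 0, "dz": 0, "wx": 0, "wy": 0, "wz": 0}, {"dx": 0, "dy": 0, "dz": 0, "wx": 0, "wy": 0, "wz": 0}, {"dx": 0, "dy": 0, "dz": 0, "wx": 0, "wy": 0, "wz": 0}]'

```text
clock: 27.2
eef_pos: [469.5, 164.8, 179.1]
orientation: [0.0, 0.753, 0.658, 0.0]
wrist_force: [0.6, 0.5, -0.1]
opening: 0.486
finger_force: 25.6
```

```bash
python3 - <<'E'
from h import *
plan((481,264,180),None)
c=robot.camera("wrist"); cv2.imwrite("pics/w7.png",c["img"]); np.save("pics/w7.npy",c,allow_pickle=True)
E
```

```text
t 27.2 pos [469.5 164.8 179.1] yaw -7.6 tilt 0.04 j6 0.33 open 0.49 F [ 0.6  0.5 -0.1] ff 25.6
 -> wz 0.0, then cm [ 9.99 -0.18 -0.09] | tool x,y axes [0.133 0.991] [ 0.991 -0.133]
```

View pics/w7.png

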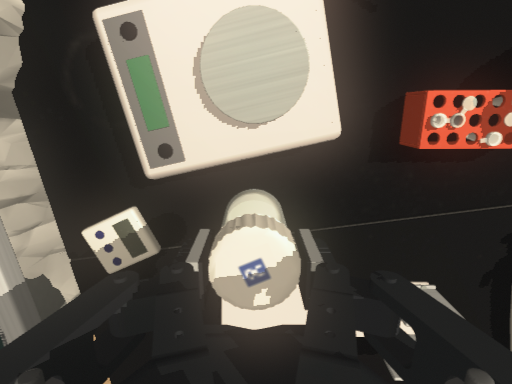

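The vial is held upright, with its cap at (254,265). The pan is fully visible and centred near (254.5,65).

```bash
python3 - <<'E'
from h import *
c=np.load("pics/w7.npy",allow_pickle=True).item(); im=c["img"]
m=mask(im,(25,0,60),(95,255,255),(190,0,330,135)); m=mask(im,(0,0,0),(180,255,225),(197,3,312,128))
for p in ((254.5,65),(200,65),(309,65),(254,6),(254,124)): print(p,ray(c,p,56).round(1))
print("cap",ray(c,(254,265),198.6).round(1))
plan(ray(c,(254.5,65),56))
E
```

```text
(254.5, 65) [483.3 266.6  56. ]
(200, 65) [439.4 272.5  56. ]
(309, 65) [527.3 260.7  56. ]
(254, 6) [488.5 308.6  56. ]
(254, 124) [476.7 220.2  56. ]
cap [469.4 167.4 198.6]
t 27.2 pos [469.4 164.7 179. ] yaw -7.6 tilt 0.03 j6 0.33 open 0.48 F [ 0.2 -0.6 -1.8] ff 25.6
 -> wz 0.0, then cm [10.28  0.02 12.3 ] | tool x,y axes [0.133 0.991] [ 0.991 -0.133]
```

>>> send_rows --series '[{"dx": 2.5, "dy": 0, "dz": 0, "wx": 0, "wy": 0, "wz": 0}, {"dx": 2.5, "dy": 0, "dz": 0, "wx": 0, "wy": 0, "wz": 0}, {"dx": 2.5, "dy": 0, "dz": 0, "wx": 0, "wy": 0, "wz": 0}, {"dx": 2.6, "dy": 0, "dz": 0, "wx": 0, "wy": 0, "wz": 0}, {"dx": 0, "dy": 0, "dz": 2, "wx": 0, "wy": 0, "wz": 0}, {"dx": 0, "dy": 0, "dz": 2, "wx": 0, "wy": 0, "wz": 0}, {"dx": 0, "dy": 0, "dz": 1.5, "wx": 0, "wy": 0, "wz": 0}, {"dx": 0, "dy": 0, "dz": 0, "wx": 0, "wy": 0, "wz": 0}, {"dx": 0, "dy": 0, "dz": 0, "wx": 0, "wy": 0, "wz": 0}, {"dx": 0, "dy": 0, "dz": 0, "wx": 0, "wy": 0, "wz": 0}]'

```text
clock: 28.5
eef_pos: [482.7, 265.6, 124.7]
orientation: [0.0, 0.752, 0.659, 0.001]
wrist_force: [0.7, -0.6, -0.8]
opening: 0.486
finger_force: 25.6
```

```bash
python3 - <<'E'
from h import *
plan((483,265,109.8),None)
E
```

```text
t 28.5 pos [482.7 265.6 124.7] yaw -7.6 tilt 0.09 j6 0.51 open 0.49 F [ 0.7 -0.6 -0.8] ff 25.6
 -> wz 0.0, then cm [-0.06  0.03  1.49] | tool x,y axes [0.132 0.991] [ 0.991 -0.132]
```

>>> send_rows --series '[{"dx": 0, "dy": 0, "dz": 0.7, "wx": 0, "wy": 0, "wz": 0}, {"dx": 0, "dy": 0, "dz": 0.5, "wx": 0, "wy": 0, "wz": 0}, {"dx": 0, "dy": 0, "dz": 0.3, "wx": 0, "wy": 0, "wz": 0}, {"dx": 0, "dy": 0, "dz": 0, "wx": 0, "wy": 0, "wz": 0}, {"dx": 0, "dy": 0, "dz": 0, "wx": 0, "wy": 0, "wz": 0}, {"dx": 0, "dy": 0, "dz": 0, "wx": 0, "wy": 0, "wz": 0}]'

```text
clock: 29.25
eef_pos: [481.8, 265.6, 109.5]
orientation: [-0.0, 0.752, 0.659, -0.0]
wrist_force: [-2.8, -0.4, 8.5]
opening: 0.488
finger_force: 26.2
```

>>> send_rows --series '[{"dx": 0, "dy": 0, "dz": 0, "wx": 0, "wy": 0, "wz": 0}, {"dx": 0, "dy": 0, "dz": 0, "wx": 0, "wy": 0, "wz": 0}, {"dx": 0, "dy": 0, "dz": 0, "wx": 0, "wy": 0, "wz": 0}, {"dx": 0, "dy": 0, "dz": 0, "wx": 0, "wy": 0, "wz": 0}, {"dx": 0, "dy": 0, "dz": 0, "wx": 0, "wy": 0, "wz": 0}, {"dx": 0, "dy": 0, "dz": -1.5, "wx": 0, "wy": 0, "wz": 0}, {"dx": 0, "dy": 0, "dz": -2.5, "wx": 0, "wy": 0, "wz": 0}, {"dx": 0, "dy": 0, "dz": -3, "wx": 0, "wy": 0, "wz": 0}, {"dx": 0, "dy": 0, "dz": -3, "wx": 0, "wy": 0, "wz": 0}, {"dx": -3, "dy": 0, "dz": 0, "wx": 0, "wy": 0, "wz": 0}, {"dx": -3, "dy": 0, "dz": 0, "wx": 0, "wy": 0, "wz": 0}, {"dx": -3, "dy": 0, "dz": 0, "wx": 0, "wy": 0, "wz": 0}, {"dx": 0, "dy": 0, "dz": 0, "wx": 0, "wy": 0, "wz": 0}, {"dx": 0, "dy": 0, "dz": 0, "wx": 0, "wy": 0, "wz": 0}, {"dx": 0, "dy": 0, "dz": 0, "wx": 0, "wy": 0, "wz": 0}]' --hand 1

```text
clock: 31.12
eef_pos: [470.5, 177.1, 209.2]
orientation: [0.0, 0.752, 0.659, 0.0]
wrist_force: [-1.0, -0.1, -0.2]
opening: 0.998
finger_force: 0.0
```

```bash
python3 - <<'E'
from h import *
plan((489,-325,180),-90)
c=robot.camera("wrist"); cv2.imwrite("pics/w8.png",c["img"]); np.save("pics/w8.npy",c,allow_pickle=True)
E
```

```text
t 31.1 pos [470.5 177.1 209.2] yaw -7.6 tilt 0.04 j6 0.35 open 1.00 F [-1.  -0.1 -0.2] ff 0.0
 -> wz 82.4, then cm [ 1.85 50.21  2.9 ] | tool x,y axes [1. 0.] [ 0. -1.]
```

View pics/w8.png

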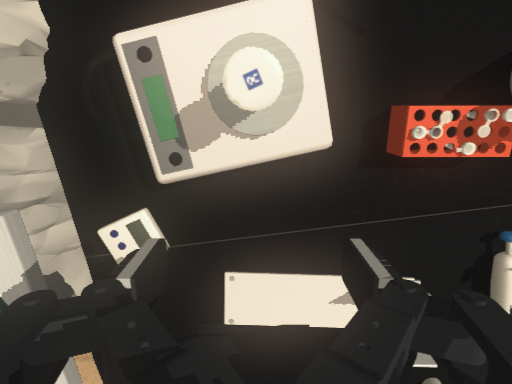

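```bash
python3 - <<'E'
from h import *
c=np.load("pics/w8.npy",allow_pickle=True).item()
print("cap",ray(c,(253,79),129).round(1),"pan",np.mean([ray(c,p,56) for p in((207,86),(303,86),(255,33),(255,139))],0).round(1))
E
```

```text
cap [481.1 264.7 129. ] pan [482.7 263.9  56. ]
```

>>> send_rows --series '[{"dx": 0, "dy": 0, "dz": 0, "wx": 0, "wy": 0, "wz": 10.3}, {"dx": 0, "dy": 0, "dz": 0, "wx": 0, "wy": 0, "wz": 10.3}, {"dx": 0, "dy": 0, "dz": 0, "wx": 0, "wy": 0, "wz": 10.3}, {"dx": 0, "dy": 0, "dz": 0, "wx": 0, "wy": 0, "wz": 10.3}, {"dx": 0, "dy": 0, "dz": 0, "wx": 0, "wy": 0, "wz": 10.3}, {"dx": 0, "dy": 0, "dz": 0, "wx": 0, "wy": 0, "wz": 10.3}, {"dx": 0, "dy": 0, "dz": 0, "wx": 0, "wy": 0, "wz": 10.3}, {"dx": 0, "dy": 0, "dz": 0, "wx": 0, "wy": 0, "wz": 10.3}, {"dx": 0, "dy": 0, "dz": 0, "wx": 0, "wy": 0, "wz": 0}, {"dx": 0, "dy": 0, "dz": 0, "wx": 0, "wy": 0, "wz": 0}]'

```text
clock: 32.42
eef_pos: [470.1, 176.6, 208.8]
orientation: [0.0, 1.0, 0.002, -0.0]
wrist_force: [-0.2, 0.5, -0.5]
opening: 1.0
finger_force: 0.0
```

>>> send_rows --series '[{"dx": 0.14, "dy": 3.86, "dz": 0, "wx": 0, "wy": 0, "wz": 0}, {"dx": 0.14, "dy": 3.86, "dz": 0, "wx": 0, "wy": 0, "wz": 0}, {"dx": 0.14, "dy": 3.86, "dz": 0, "wx": 0, "wy": 0, "wz": 0}, {"dx": 0.14, "dy": 3.86, "dz": 0, "wx": 0, "wy": 0, "wz": 0}, {"dx": 0.14, "dy": 3.86, "dz": 0, "wx": 0, "wy": 0, "wz": 0}, {"dx": 0.14, "dy": 3.86, "dz": 0, "wx": 0, "wy": 0, "wz": 0}, {"dx": 0.14, "dy": 3.86, "dz": 0, "wx": 0, "wy": 0, "wz": 0}, {"dx": 0.14, "dy": 3.86, "dz": 0, "wx": 0, "wy": 0, "wz": 0}, {"dx": 0.14, "dy": 3.86, "dz": 0, "wx": 0, "wy": 0, "wz": 0}, {"dx": 0.14, "dy": 3.86, "dz": 0, "wx": 0, "wy": 0, "wz": 0}, {"dx": 0.14, "dy": 3.86, "dz": 0, "wx": 0, "wy": 0, "wz": 0}, {"dx": 0.14, "dy": 3.86, "dz": 0, "wx": 0, "wy": 0, "wz": 0}, {"dx": 0.14, "dy": 3.86, "dz": 0, "wx": 0, "wy": 0, "wz": 0}, {"dx": 0, "dy": 0, "dz": 3, "wx": 0, "wy": 0, "wz": 0}, {"dx": 0, "dy": 0, "dz": 3, "wx": 0, "wy": 0, "wz": 0}, {"dx": 0, "dy": 0, "dz": 0, "wx": 0, "wy": 0, "wz": 0}, {"dx": 0, "dy": 0, "dz": 0, "wx": 0, "wy": 0, "wz": 0}, {"dx": 0, "dy": 0, "dz": 0, "wx": 0, "wy": 0, "wz": 0}]'

```text
clock: 34.67
eef_pos: [489.4, -326.1, 150.5]
orientation: [0.001, 1.0, 0.001, 0.001]
wrist_force: [-0.1, 0.2, 0.2]
opening: 0.998
finger_force: 0.0
```

```bash
python3 - <<'E'
from h import *
plan((488.8,-325,31.7),-90)
c=robot.camera("wrist"); np.save("pics/w9.npy",c,allow_pickle=True); cv2.imwrite("pics/w9.png",c["img"])
m=mask(c["img"],(22,100,90),(35,255,255)); h=cv2.convexHull(biggest(m)); e=cv2.fitEllipse(h); print("tub",e, ray(c,e[0],76).round(1))
E
```

```text
t 34.7 pos [ 489.4 -326.1  150.5] yaw -89.9 tilt 0.16 j6 0.86 open 1.00 F [-0.1  0.2  0.2] ff 0.0
 -> wz 0.1, then cm [-0.08 -0.13 11.87] | tool x,y axes [1. 0.] [ 0. -1.]
tub ((252.34573364257812, 205.14315795898438), (87.51400756835938, 88.63844299316406), 91.1244125366211) [ 488.3 -325.    76. ]
```

Tub is where expected. I'll grasp it.

>>> send_rows --series '[{"dx": -0.05, "dy": -0.1, "dz": 3, "wx": 0, "wy": 0, "wz": 0}, {"dx": 0, "dy": 0, "dz": 2, "wx": 0, "wy": 0, "wz": 0}, {"dx": 0, "dy": 0, "dz": 2, "wx": 0, "wy": 0, "wz": 0}, {"dx": 0, "dy": 0, "dz": 2, "wx": 0, "wy": 0, "wz": 0}, {"dx": 0, "dy": 0, "dz": 1.8, "wx": 0, "wy": 0, "wz": 0}, {"dx": 0, "dy": 0, "dz": 1, "wx": 0, "wy": 0, "wz": 0}, {"dx": 0, "dy": 0, "dz": 0, "wx": 0, "wy": 0, "wz": 0}, {"dx": 0, "dy": 0, "dz": 0, "wx": 0, "wy": 0, "wz": 0}]'

```text
clock: 35.72
eef_pos: [488.3, -324.9, 31.5]
orientation: [0.0, 1.0, 0.0, 0.0]
wrist_force: [-0.3, 0.4, 0.5]
opening: 0.996
finger_force: 0.0
```

>>> send_rows --series '[{"dx": 0, "dy": 0, "dz": 0, "wx": 0, "wy": 0, "wz": 0}, {"dx": 0, "dy": 0, "dz": 0, "wx": 0, "wy": 0, "wz": 0}, {"dx": 0, "dy": 0, "dz": 0, "wx": 0, "wy": 0, "wz": 0}, {"dx": 0, "dy": 0, "dz": 0, "wx": 0, "wy": 0, "wz": 0}, {"dx": 0, "dy": 0, "dz": 0, "wx": 0, "wy": 0, "wz": 0}, {"dx": 0, "dy": 0, "dz": 0, "wx": 0, "wy": 0, "wz": 0}]' --hand 0 --grip_force 30

```text
clock: 36.48
eef_pos: [488.4, -325.0, 32.3]
orientation: [0.001, 1.0, -0.0, 0.001]
wrist_force: [-2.0, 0.7, 7.0]
opening: 0.76
finger_force: 31.2
```

```bash
python3 - <<'E'
from h import *
plan((548.3,-16.8,34),-97.5)
E
```

```text
t 36.5 pos [ 488.4 -325.    32.3] yaw -90.0 tilt 0.10 j6 0.87 open 0.76 F [-2.   0.7  7. ] ff 31.2
 -> wz 7.5, then cm [  1.92 -31.34  -0.21] | tool x,y axes [ 0.991 -0.131] [-0.131 -0.991]
```

>>> send_rows --series '[{"dx": 0, "dy": 0, "dz": -1, "wx": 0, "wy": 0, "wz": 0}, {"dx": 0, "dy": 0, "dz": -3, "wx": 0, "wy": 0, "wz": 0}, {"dx": 0, "dy": 0, "dz": -3, "wx": 0, "wy": 0, "wz": 0}, {"dx": 0, "dy": 0, "dz": -3, "wx": 0, "wy": 0, "wz": 0}, {"dx": 0, "dy": 0, "dz": 0, "wx": 0, "wy": 0, "wz": 7.5}, {"dx": 0.2, "dy": -3.48, "dz": 0, "wx": 0, "wy": 0, "wz": 0}, {"dx": 0.2, "dy": -3.48, "dz": 0, "wx": 0, "wy": 0, "wz": 0}, {"dx": 0.2, "dy": -3.48, "dz": 0, "wx": 0, "wy": 0, "wz": 0}, {"dx": 0.2, "dy": -3.48, "dz": 0, "wx": 0, "wy": 0, "wz": 0}, {"dx": 0.2, "dy": -3.48, "dz": 0, "wx": 0, "wy": 0, "wz": 0}, {"dx": 0.2, "dy": -3.48, "dz": 0, "wx": 0, "wy": 0, "wz": 0}, {"dx": 0.2, "dy": -3.48, "dz": 0, "wx": 0, "wy": 0, "wz": 0}, {"dx": 0.2, "dy": -3.48, "dz": 0, "wx": 0, "wy": 0, "wz": 0}, {"dx": 0.2, "dy": -3.48, "dz": 0, "wx": 0, "wy": 0, "wz": 0}, {"dx": 0, "dy": 0, "dz": 3, "wx": 0, "wy": 0, "wz": 0}, {"dx": 0, "dy": 0, "dz": 3, "wx": 0, "wy": 0, "wz": 0}, {"dx": 0, "dy": 0, "dz": 2, "wx": 0, "wy": 0, "wz": 0}, {"dx": 0, "dy": 0, "dz": 0, "wx": 0, "wy": 0, "wz": 0}, {"dx": 0, "dy": 0, "dz": 0, "wx": 0, "wy": 0, "wz": 0}]'

```text
clock: 38.85
eef_pos: [547.2, -16.5, 51.8]
orientation: [0.0, 0.998, -0.065, 0.001]
wrist_force: [-0.1, 0.4, -0.5]
opening: 0.761
finger_force: 33.7
```

```bash
python3 - <<'E'
from h import *
plan((547.7,-16.8,34.6),-97.5)
E
```

```text
t 38.9 pos [547.2 -16.5  51.8] yaw -97.5 tilt 0.07 j6 1.55 open 0.76 F [-0.1  0.4 -0.5] ff 33.7
 -> wz 0.0, then cm [0.05 0.03 1.72] | tool x,y axes [ 0.991 -0.131] [-0.131 -0.991]
```

>>> send_rows --series '[{"dx": 0.05, "dy": 0.03, "dz": 0.8, "wx": 0, "wy": 0, "wz": 0}, {"dx": 0, "dy": 0, "dz": 0.5, "wx": 0, "wy": 0, "wz": 0}, {"dx": 0, "dy": 0, "dz": 0.42, "wx": 0, "wy": 0, "wz": 0}, {"dx": 0, "dy": 0, "dz": 0, "wx": 0, "wy": 0, "wz": 0}, {"dx": 0, "dy": 0, "dz": 0, "wx": 0, "wy": 0, "wz": 0}]'

```text
clock: 39.48
eef_pos: [547.1, -16.6, 34.2]
orientation: [-0.0, 0.998, -0.065, 0.0]
wrist_force: [-1.7, 1.5, 5.5]
opening: 0.759
finger_force: 31.9
```

>>> send_rows --series '[{"dx": 0, "dy": 0, "dz": 0, "wx": 0, "wy": 0, "wz": 0}, {"dx": 0, "dy": 0, "dz": 0, "wx": 0, "wy": 0, "wz": 0}, {"dx": 0, "dy": 0, "dz": 0, "wx": 0, "wy": 0, "wz": 0}, {"dx": 0, "dy": 0, "dz": 0, "wx": 0, "wy": 0, "wz": 0}, {"dx": 0, "dy": 0, "dz": -1.5, "wx": 0, "wy": 0, "wz": 0}, {"dx": 0, "dy": 0, "dz": -1.5, "wx": 0, "wy": 0, "wz": 0}, {"dx": 0, "dy": 0, "dz": -2.5, "wx": 0, "wy": 0, "wz": 0}, {"dx": 0, "dy": 0, "dz": -3, "wx": 0, "wy": 0, "wz": 0}, {"dx": 0, "dy": 0, "dz": -3, "wx": 0, "wy": 0, "wz": 0}, {"dx": 0, "dy": 0, "dz": -3, "wx": 0, "wy": 0, "wz": 0}, {"dx": 0, "dy": 0, "dz": 0, "wx": 0, "wy": 0, "wz": 0}, {"dx": 0, "dy": 0, "dz": 0, "wx": 0, "wy": 0, "wz": 0}, {"dx": 0, "dy": 0, "dz": 0, "wx": 0, "wy": 0, "wz": 0}]' --hand 1

```text
clock: 41.1
eef_pos: [546.2, -16.6, 177.9]
orientation: [-0.0, 0.998, -0.065, -0.001]
wrist_force: [0.0, -0.8, -0.6]
opening: 1.002
finger_force: 0.0
```

```bash
python3 - <<'E'
from h import *
plan((488.9,-212.8,17.8),-90)
c=robot.camera("wrist")
m=mask(c["img"],(22,100,90),(35,255,255)); h=cv2.convexHull(biggest(m)); e=cv2.fitEllipse(h); print("tub",e, ray(c,e[0],78).round(1))
E
```

```text
t 41.1 pos [546.2 -16.6 177.9] yaw -97.5 tilt 0.11 j6 1.54 open 1.00 F [ 0.  -0.8 -0.6] ff 0.0
 -> wz -7.5, then cm [-5.7  19.63 16.01] | tool x,y axes [1. 0.] [-0. -1.]
tub ((253.9547119140625, 192.9320068359375), (78.93122863769531, 80.69061279296875), 96.2303695678711) [547.  -16.7  78. ]
```

>>> send_rows --series '[{"dx": 0, "dy": 0, "dz": 0, "wx": 0, "wy": 0, "wz": -7.5}, {"dx": -0.95, "dy": 3.27, "dz": 0, "wx": 0, "wy": 0, "wz": 0}, {"dx": -0.95, "dy": 3.27, "dz": 0, "wx": 0, "wy": 0, "wz": 0}, {"dx": -0.95, "dy": 3.27, "dz": 0, "wx": 0, "wy": 0, "wz": 0}, {"dx": -0.95, "dy": 3.27, "dz": 0, "wx": 0, "wy": 0, "wz": 0}, {"dx": -0.95, "dy": 3.27, "dz": 0, "wx": 0, "wy": 0, "wz": 0}, {"dx": -0.95, "dy": 3.27, "dz": 0, "wx": 0, "wy": 0, "wz": 0}, {"dx": 0, "dy": 0, "dz": 3, "wx": 0, "wy": 0, "wz": 0}, {"dx": 0, "dy": 0, "dz": 3, "wx": 0, "wy": 0, "wz": 0}, {"dx": 0, "dy": 0, "dz": 2, "wx": 0, "wy": 0, "wz": 0}, {"dx": 0, "dy": 0, "dz": 0, "wx": 0, "wy": 0, "wz": 0}, {"dx": 0, "dy": 0, "dz": 0, "wx": 0, "wy": 0, "wz": 0}, {"dx": 0, "dy": 0, "dz": 0, "wx": 0, "wy": 0, "wz": 0}]' --hand 0.82

```text
clock: 42.78
eef_pos: [490.8, -213.3, 99.6]
orientation: [0.0, 1.0, 0.0, 0.001]
wrist_force: [0.3, 0.0, 0.5]
opening: 0.826
finger_force: 0.0
```

```bash
python3 - <<'E'
from h import *
plan((488.9,-212.8,18),-90)
c=robot.camera("wrist"); cv2.imwrite("pics/w10.png",c["img"]); np.save("pics/w10.npy",c,allow_pickle=True)
E
```

```text
t 42.8 pos [ 490.8 -213.3   99.6] yaw -90.0 tilt 0.10 j6 1.03 open 0.83 F [0.3 0.  0.5] ff 0.0
 -> wz 0.0, then cm [-0.2  -0.06  8.16] | tool x,y axes [1. 0.] [ 0. -1.]
```

View pics/w10.png

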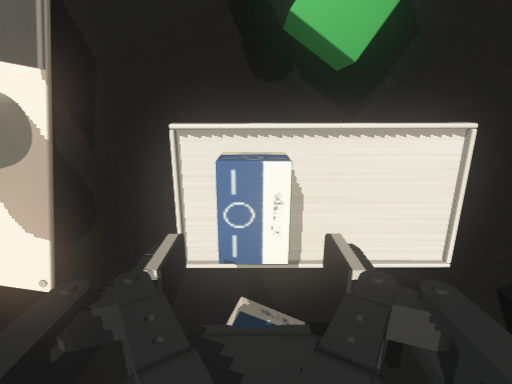

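The carton stands square in the tray, centred between the fingers at column 253. I'll grasp it.

>>> send_rows --series '[{"dx": -0.2, "dy": -0.06, "dz": 3, "wx": 0, "wy": 0, "wz": 0}, {"dx": 0, "dy": 0, "dz": 2, "wx": 0, "wy": 0, "wz": 0}, {"dx": 0, "dy": 0, "dz": 1.5, "wx": 0, "wy": 0, "wz": 0}, {"dx": 0, "dy": 0, "dz": 1, "wx": 0, "wy": 0, "wz": 0}, {"dx": 0, "dy": 0, "dz": 0.6, "wx": 0, "wy": 0, "wz": 0}, {"dx": 0, "dy": 0, "dz": 0, "wx": 0, "wy": 0, "wz": 0}, {"dx": 0, "dy": 0, "dz": 0, "wx": 0, "wy": 0, "wz": 0}]'

```text
clock: 43.7
eef_pos: [488.4, -212.5, 18.1]
orientation: [0.0, 1.0, 0.0, 0.0]
wrist_force: [0.2, 0.5, -0.8]
opening: 0.82
finger_force: 0.0
```

>>> send_rows --series '[{"dx": 0, "dy": 0, "dz": 0, "wx": 0, "wy": 0, "wz": 0}, {"dx": 0, "dy": 0, "dz": 0, "wx": 0, "wy": 0, "wz": 0}, {"dx": 0, "dy": 0, "dz": 0, "wx": 0, "wy": 0, "wz": 0}, {"dx": 0, "dy": 0, "dz": 0, "wx": 0, "wy": 0, "wz": 0}, {"dx": 0, "dy": 0, "dz": 0, "wx": 0, "wy": 0, "wz": 0}, {"dx": 0, "dy": 0, "dz": 0, "wx": 0, "wy": 0, "wz": 0}]' --hand 0 --grip_force 30

```text
clock: 44.45
eef_pos: [488.5, -212.6, 18.3]
orientation: [0.0, 1.0, 0.0, 0.0]
wrist_force: [-0.8, 0.1, 5.4]
opening: 0.602
finger_force: 32.2
```

```bash
python3 - <<'E'
from h import *
plan((465.4,-5.3,20.3),-97.7)
E
```

```text
t 44.5 pos [ 488.5 -212.6   18.3] yaw -90.0 tilt 0.06 j6 1.03 open 0.60 F [-0.8  0.1  5.4] ff 32.2
 -> wz 7.7, then cm [ -5.06 -20.23  -0.22] | tool x,y axes [ 0.991 -0.134] [-0.134 -0.991]
```

>>> send_rows --series '[{"dx": 0, "dy": 0, "dz": -1, "wx": 0, "wy": 0, "wz": 0}, {"dx": 0, "dy": 0, "dz": -3, "wx": 0, "wy": 0, "wz": 0}, {"dx": 0, "dy": 0, "dz": -3, "wx": 0, "wy": 0, "wz": 0}, {"dx": 0, "dy": 0, "dz": -3, "wx": 0, "wy": 0, "wz": 0}, {"dx": 0, "dy": 0, "dz": 0, "wx": 0, "wy": 0, "wz": 7.7}, {"dx": -0.85, "dy": -3.37, "dz": 0, "wx": 0, "wy": 0, "wz": 0}, {"dx": -0.85, "dy": -3.37, "dz": 0, "wx": 0, "wy": 0, "wz": 0}, {"dx": -0.85, "dy": -3.37, "dz": 0, "wx": 0, "wy": 0, "wz": 0}, {"dx": -0.85, "dy": -3.37, "dz": 0, "wx": 0, "wy": 0, "wz": 0}, {"dx": -0.85, "dy": -3.37, "dz": 0, "wx": 0, "wy": 0, "wz": 0}, {"dx": -0.85, "dy": -3.37, "dz": 0, "wx": 0, "wy": 0, "wz": 0}, {"dx": 0, "dy": 0, "dz": 0, "wx": 0, "wy": 0, "wz": 0}, {"dx": 0, "dy": 0, "dz": 0, "wx": 0, "wy": 0, "wz": 0}, {"dx": 0, "dy": 0, "dz": 0, "wx": 0, "wy": 0, "wz": 0}]'

```text
clock: 46.2
eef_pos: [465.0, -6.0, 117.9]
orientation: [0.0, 0.998, -0.068, 0.0]
wrist_force: [0.3, 0.5, -0.4]
opening: 0.598
finger_force: 31.8
```

```bash
python3 - <<'E'
from h import *
plan((465.4,-5.3,20.4),-97.6)
E
```

```text
t 46.2 pos [465.   -6.  117.9] yaw -97.7 tilt 0.03 j6 1.54 open 0.60 F [ 0.3  0.5 -0.4] ff 31.8
 -> wz -0.1, then cm [ 0.03 -0.08  9.75] | tool x,y axes [ 0.991 -0.132] [-0.132 -0.991]
```

>>> send_rows --series '[{"dx": 0, "dy": -0.07, "dz": 2.5, "wx": 0, "wy": 0, "wz": 0}, {"dx": 0, "dy": 0, "dz": 2.5, "wx": 0, "wy": 0, "wz": 0}, {"dx": 0, "dy": 0, "dz": 2, "wx": 0, "wy": 0, "wz": 0}, {"dx": 0, "dy": 0, "dz": 1.2, "wx": 0, "wy": 0, "wz": 0}, {"dx": 0, "dy": 0, "dz": 0.7, "wx": 0, "wy": 0, "wz": 0}, {"dx": 0, "dy": 0, "dz": 0.5, "wx": 0, "wy": 0, "wz": 0}, {"dx": 0, "dy": 0, "dz": 0.3, "wx": 0, "wy": 0, "wz": 0}, {"dx": 0, "dy": 0, "dz": 0, "wx": 0, "wy": 0, "wz": 0}, {"dx": 0, "dy": 0, "dz": 0, "wx": 0, "wy": 0, "wz": 0}, {"dx": 0, "dy": 0, "dz": 0, "wx": 0, "wy": 0, "wz": 0}]'

```text
clock: 47.45
eef_pos: [464.9, -4.4, 21.0]
orientation: [0.0, 0.998, -0.067, 0.0]
wrist_force: [0.2, -0.6, -0.1]
opening: 0.602
finger_force: 31.8
```

>>> send_rows --series '[{"dx": 0, "dy": 0, "dz": 0, "wx": 0, "wy": 0, "wz": 0}, {"dx": 0, "dy": 0, "dz": 0, "wx": 0, "wy": 0, "wz": 0}, {"dx": 0, "dy": 0, "dz": 0, "wx": 0, "wy": 0, "wz": 0}, {"dx": 0, "dy": 0, "dz": 0, "wx": 0, "wy": 0, "wz": 0}, {"dx": 0, "dy": 0, "dz": -1.5, "wx": 0, "wy": 0, "wz": 0}, {"dx": 0, "dy": 0, "dz": -1.5, "wx": 0, "wy": 0, "wz": 0}, {"dx": 0, "dy": 0, "dz": -3, "wx": 0, "wy": 0, "wz": 0}, {"dx": 0, "dy": 0, "dz": -3, "wx": 0, "wy": 0, "wz": 0}, {"dx": 0, "dy": 0, "dz": -4, "wx": 0, "wy": 0, "wz": 0}, {"dx": 0, "dy": 0, "dz": -4, "wx": 0, "wy": 0, "wz": 0}, {"dx": -4, "dy": 0, "dz": -4, "wx": 0, "wy": 0, "wz": 0}, {"dx": 0, "dy": 0, "dz": -4, "wx": 0, "wy": 0, "wz": 0}, {"dx": 0, "dy": 0, "dz": 0, "wx": 0, "wy": 0, "wz": 0}, {"dx": 0, "dy": 0, "dz": 0, "wx": 0, "wy": 0, "wz": 0}, {"dx": 0, "dy": 0, "dz": 0, "wx": 0, "wy": 0, "wz": 0}]' --hand 1

```text
clock: 49.32
eef_pos: [424.2, 1.1, 269.4]
orientation: [-0.0, 0.998, -0.067, -0.001]
wrist_force: [-0.1, -0.1, -1.0]
opening: 1.0
finger_force: 0.0
```

```bash
python3 - <<'E'
from h import *
plan((465,-6,300))
c=robot.camera("wrist"); np.save("pics/w11.npy",c,allow_pickle=True); cv2.imwrite("pics/w11.png",cv2.resize(c["img"],None,fx=1.56,fy=1.56,interpolation=cv2.INTER_CUBIC))
m=mask(c["img"],(22,100,90),(35,255,255)); e=cv2.fitEllipse(cv2.convexHull(biggest(m))); print("tub",ray(c,e[0],78).round(1))
E
```

```text
t 49.3 pos [424.2   1.1 269.4] yaw -97.7 tilt 0.16 j6 1.54 open 1.00 F [-0.1 -0.1 -1. ] ff 0.0
 -> wz 0.0, then cm [ 4.12  0.15 -3.07] | tool x,y axes [ 0.991 -0.134] [-0.134 -0.991]
tub [546.3 -16.6  78. ]
```

View pics/w11.png

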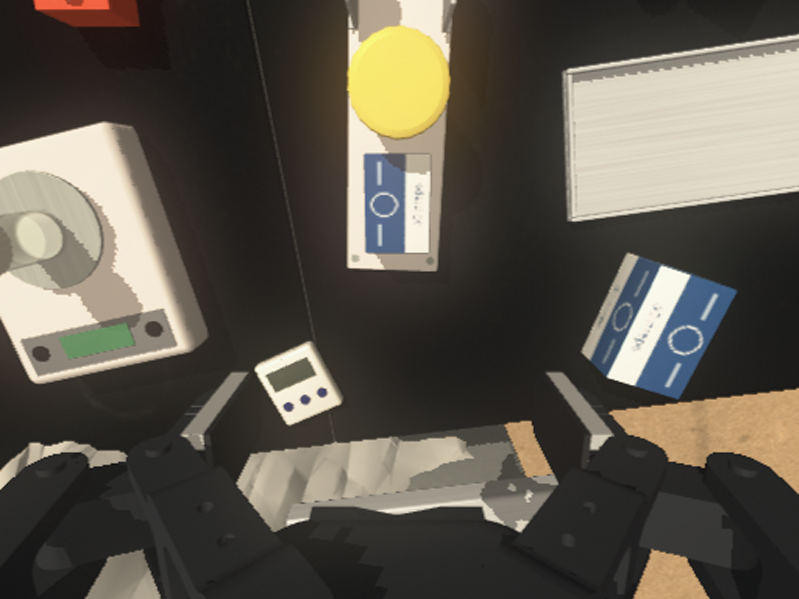

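```bash
python3 - <<'E'
from h import *
c=np.load("pics/w11.npy",allow_pickle=True).item(); g=lambda x,y:((x+.5)/1.56-.5,(y+.5)/1.56-.5)
q=np.array([ray(c,g(*p),48) for p in((364,154),(431,155),(430,253),(364,252))]); print(q.round(0)[:,:2].tolist(),q.mean(0).round(1))
s=robot.camera("scene"); print("cap px expected",proj(s,[[482,264,129],[482,264,56]]).round(1).tolist())
cv2.imwrite("pics/s12.png",cv2.resize(s["img"][130:280,150:350],None,fx=4,fy=4,interpolation=cv2.INTER_CUBIC))
E
```

```text
[[506.0, 14.0], [499.0, -35.0], [426.0, -26.0], [433.0, 26.0]] [465.8  -5.2  48. ]
cap px expected [[190.4, 130.7], [192.2, 147.6]]
```

View pics/s12.png

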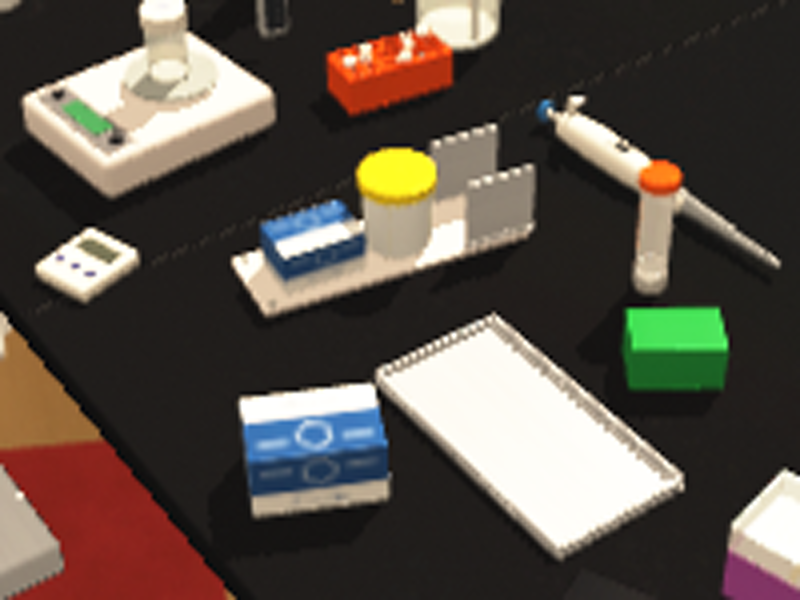

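The vial is upright mid-pan, the tub and carton are back at their original pixels, and the tube and rack have not moved. I'm handing in.

```bash
python3 -c "
from workcell import robot
print(robot.hand_in())"
```

```text
the job is handed in; nothing more can be done
None
```

The job is handed in at about 49 s of the 144 s allowed, with no verdict returned: by my last camera checks the vial stands upright within about 2 mm of the pan centre, the tub and carton are back within about 2 mm of their original spots with the carton turned the same way, and the standing tube and rack look unmoved.

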